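# Index and lock the sample drum

### The job

Get the analyser's sample drum ready for loading: first flip its brake lever over to the released side, then turn the drum by its spokes until the sample seat (in line with the ball-ended spoke) faces straight up, and last flip the lever back so that the brake locks the drum there. Push the lever over gently, without forcing it against its stop, and leave the jar, the mouse and the dish alone.

Things in the scene. Friction and masses are not known exactly. Their poses are not given: they have to be found in the camera images.
- fixture: The drum's fixed stand: white base 220 (x) by 290 (y) by 30 mm high, two aluminium posts at y = -83 and +83 mm (44 mm wide in x, 16 thick, tops 130 mm above the bench). Origin: centre of its underside, on the bench; z up, x roughly away from the robot. Between the posts' centres the drum turns about a level axis parallel to y, at x = 0, 110 mm above the bench.
- drum_axis (a point): Point on the drum's axis midway between the posts, 110 mm above the bench; axes parallel to the fixture's.
- spoke_plane (a point): Point on the drum's axis at the middle of the spokes, 45 mm towards +y from drum_axis. Four round steel spokes, 8 mm thick, 90 degrees apart, stand out radially here in the fixture's x-z plane; plain ones end 68 mm from the axis. The post's inner face is 30 mm farther to +y; the drum body begins 16 mm to -y.
- drum (a joint): Drum angle, rad, modulo a full turn: 0 = seat and ball-ended spoke straight up; grows as the drum's top moves to the fixture's +x. At angle a the ball-ended spoke leans by a from upright towards +x, the others by a + 90, 180, 270 degrees. Free to turn either way past upright, no detents, stays where left (friction about 0.06 N m); with the brake on it is held by about 0.4 N m.
- seat (a point): Centre of the sample seat on the drum's rim (black pad 30 by 44 mm between two low steel jaws 44 mm long), 35 mm from the axis; its z axis points outwards from the drum. The aluminium drum is 66 mm in diameter, with a steel brake disc 72 mm in diameter at its -y end.
- ball (a point): Centre of the black ball, 17 mm in diameter, on the end of the one spoke in line with the seat, 66 mm from the axis.
- brake: The brake's steel bracket on the base, beyond the drum's axis, fixed. Its origin lies at bench height under the lever's pivot axis; axes parallel to the fixture's. It carries the lever.
- lever_pivot (a point): Pivot of the brake lever, 70 mm above the bench, about 44 mm towards the fixture's +x from the drum's axis (a few mm different each time, and the locked angle with it), 118 mm towards -y from the middle of the drum. The lever swings about a level axis along y, outside the post.
- lever (a joint): Lever angle, rad, grows as it swings to the fixture's +x; upright at 0.38. Released: 0.88, on a stop, leaning 0.5 rad to +x. Locked: a rubber shoe bites on the disc and stops it somewhere from -0.25 to 0.03, leaning to -x. Over-centre spring, dead point about 0.23: above it the lever snaps to released, below it to locked. 5 to 8 N at the knob moves it across; the stops are rigid.
- lever_knob (a point): Centre of the lever's black cross-bar handle, 100 mm from the pivot: a bar 18 mm in diameter, 44 mm long, along the fixture's y, on top of a round steel arm 12 mm thick. It is 150 to 170 mm above the bench, and free on both its -x and +x side for a push.
- jar: Bystander: amber jar with white cap, 48 mm in diameter, 70 mm high, loose. Origin at the centre of its underside.
- mouse: Bystander: grey computer mouse, 100 by 58 by 32 mm, loose. Origin at the centre of its underside.
- dish: Bystander: white ceramic dish, 70 mm in diameter, 28 mm high, loose. Origin at the centre of its underside.

How it is judged:
By the outcome, as a careful person would: the job done as asked, in the order asked, and still so for the second after the job is handed in, with the robot touching nothing.
It also fails if it takes over 72 s, if anything falls off the work surface, if the arm or the gripper's body presses on something with over 40 N, if the wrist force passes 120 N, or if a joint passes its speed limit or range.

### The arm

A 6-joint arm with a two-finger parallel gripper is mounted at the origin on the work surface. World frame = base frame: x ahead of the robot, y to its left, z up, the work surface at z = 0. Lengths are in m, angles in rad, forces in N, time in s.
With the tool pointing down it reaches from about 0.2 to 0.875 m from the base axis. Payload 3.4 kg.
Tool frame: the origin (TCP) lies midway between the tips of the shut fingers; the grasp point (between the pads) lies 19 mm behind it; y points along the fingers, x is the direction in which the jaws open and shut, and the axes are right-handed (so a half turn about y gives the same grasp; the last joint's range is limited). The gripper opens to 94 mm and grips with 3 to 60 N. Pads are 16 mm wide; open, the fingers measure 119 mm over their backs; the gripper's body (75 mm by 177 mm) begins 78 mm behind the grasp point.
Start: joints at [-1.319, 0.276, 1.505, -0, 1.361, -0.121], TCP at [0.209, -0.536, 0.178] pointing down, gripper open.
Joint ranges: [-2.89, 2.89], [-0.75, 2.08], [0.22, 2.7], [-1.18, 4.32], [0.11, 2.71], [-2.7, 2.7]. Speed limits (rad/s): [2.57, 2.57, 3.14, 3.14, 3.14, 3.14].

### API

Orientations are given as a unit quaternion [x, y, z, w].
In Python, from workcell import r gives the robot as it stands. The module is installed in compiled form; this text tells all that it offers.
- The arm moves only by the tool step_arm, never from a script. Its argument "targets" is a list of rows, each a list of 3 entries, a list of its own where there are three numbers: the gripper's target within -1 to 1 (shut at 1, half-way at 0, fully open at -1), then the shift along the tool's x, y, z normalised to -1 to 1, where 1 is 0.2 m, then the turn, a rotation vector about the tool's x, y, z normalised to -1 to 1, where 1 is 0.5 rad. A call has 1 to 10 rows; each row is the pose to reach, as a shift and turn from the pose measured when the call began, along the tool's axes at that moment; what a row does not reach only later rows make up. A row lasts 1/8 s, in which the tool goes at most 62.5 mm and 10.7 degrees, less where a joint would pass 70% of its speed; a pose out of reach is approached as far as the arm can. A call with a number of a shift or a turn outside -1 to 1 is refused whole. A call with a gripper value outside its range is refused whole. The fingers move at their own pace and stop on an object; "newtons" is the grip in N (left out, the last holds). Time passes only in rows, so rows that repeat a pose let the fingers close. It gives the time, the measured TCP pose, the force and the opening at its end, in the units of the state.
- r.get_state(): the state, without advancing time (a new reading comes with each control period).
- r.snapshot(name): name is "scene" or "top"; returns a dict with "frame" (384x512x3 uint8, blue, green, red), "fovy" (degrees; the focal length in pixels is half the picture's height over the tangent of half this angle, whatever the lens; pixels are square), "cx", "cy" (the principal point, pixels), "world_to_cam" (4x4, takes a point from world to camera coordinates). Camera axes: x right, y down, z forward; pixel columns grow to the right and rows downward; lengths in m; the calibration is good to about 2 mm. A picture is of the moment at which its call begins. There is no depth.
- r.finish_job(): hands the job in, once; it reports no verdict.
The state is a dict: "time_s": time; "joint_positions": joint angles; "qd": joint speeds; "joint_efforts": joint torques, N m; "tool_pos": TCP position; "orientation": TCP orientation; "force": force on the tool from outside, world axes, zero at the start; "ft_torque": the same for the moment, N m; "gripper_width": finger opening in m.
Only numpy, scipy, OpenCV 4.12 (cv2) and the standard library are available. Lean on these libraries where they do the work, as an engineer would, in place of code of your own. Each camera call takes 0.05 s, during which the arm holds its last target.

## Working session

There is one attempt and no reset: what is moved stays moved. The work goes in short steps, Python scripts to look and compute and a tool call to move; the robot and the scene stay as the last step left them, time stands still between calls to the robot, and variables do not carry over. Pictures are saved under pics/ and viewed, and the job is handed in when it is done.

Besides the shell and the picture viewer there is one more tool, called after "Request:" in YAML: its name, and indented under it one key for each argument. step_arm: Moves the arm, as the interface text tells. Its arguments: {"type":"object","properties":{"targets":{"type":"array","items":{"type":"array"}},"newtons":{"type":"number"}},"required":["targets"]}

```bash
mkdir -p pics
python3 - <<'E'
from workcell import r
import cv2
s=r.get_state(); print(s)
for n in ("scene","top"):
    d=r.snapshot(n); cv2.imwrite(f"pics/{n}0.png",d["frame"]); print(n,d["fovy"],d["cx"],d["cy"],d["world_to_cam"])
E
```

```text
{'time_s': 0.0, 'joint_positions': array([-1.31899920e+00,  2.76618960e-01,  1.50608846e+00, -1.81451573e-05,
        1.36066835e+00, -1.21014961e-01]), 'qd': array([-0.00068444, -0.00175282, -0.00143987, -0.00038571,  0.00120787,
       -0.00095179]), 'joint_efforts': array([ 9.48783963e-04, -4.04582369e+01, -2.37230676e+01,  7.04881735e-02,
        3.46367829e-02, -1.40262991e-04]), 'tool_pos': array([ 0.20926806, -0.53493575,  0.1770089 ]), 'orientation': array([-0.58359207,  0.39915094, -0.39819476,  0.58441403]), 'force': array([0.20599487, 0.40171682, 0.34750261]), 'ft_torque': array([ 0.0415554 , -0.0264861 , -0.03058972]), 'gripper_width': 0.09392958472926527}
scene 48.01791409248146 259.82008641090385 190.3299569496929 [[ 0.34401271  0.93894084 -0.00673372 -0.24619027]
 [ 0.81978457 -0.30383706 -0.48542384 -0.41650777]
 [-0.45783022  0.16147177 -0.87425303  1.43552076]
 [ 0.          0.          0.          1.        ]]
top 50.54448682947816 258.27179590029266 187.83827530342327 [[ 0.02846478 -0.99946977  0.01580958  0.03079124]
 [-0.98023885 -0.03100748 -0.19537227  0.60657961]
 [ 0.1957589  -0.00993594 -0.98060172  1.11157398]
 [ 0.          0.          0.          1.        ]]
```

View pics/scene0.png

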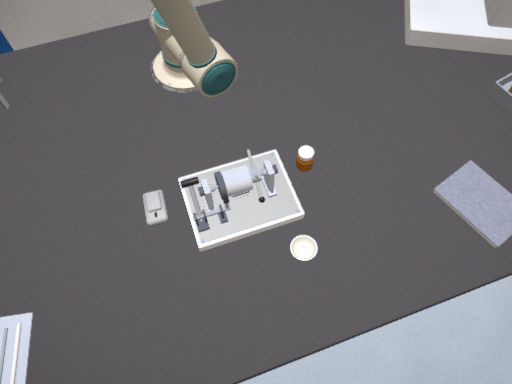

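View pics/top0.png

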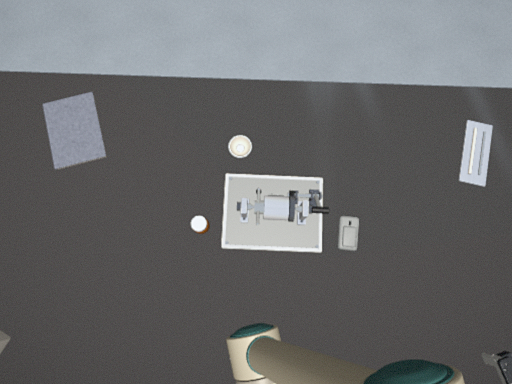

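Run:
```python
import cv2
a=cv2.imread("pics/scene0.png")[140:255,165:320]; b=cv2.imread("pics/top0.png")[165:260,215:340]
cv2.imwrite("pics/s0z.png",cv2.resize(a,None,fx=5,fy=5,interpolation=cv2.INTER_CUBIC))
cv2.imwrite("pics/t0z.png",cv2.resize(b,None,fx=6,fy=6,interpolation=cv2.INTER_CUBIC))
```

```text
(no output)
```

View pics/s0z.png

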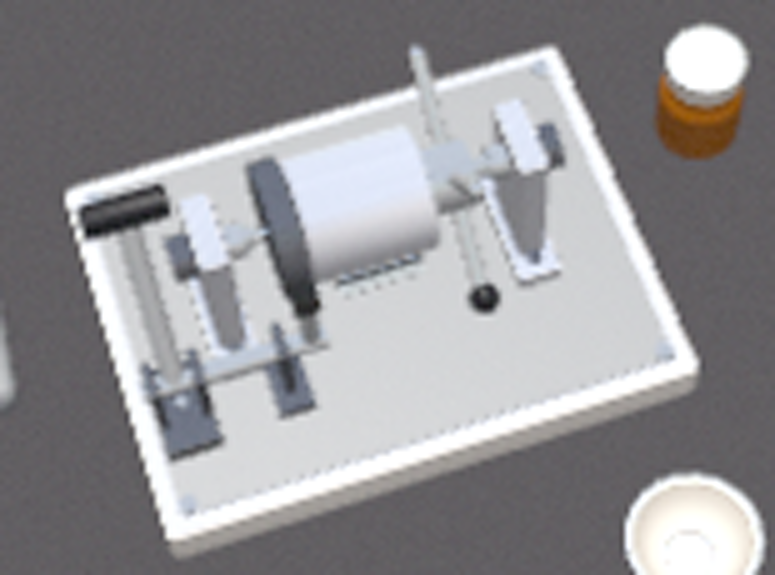

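View pics/t0z.png

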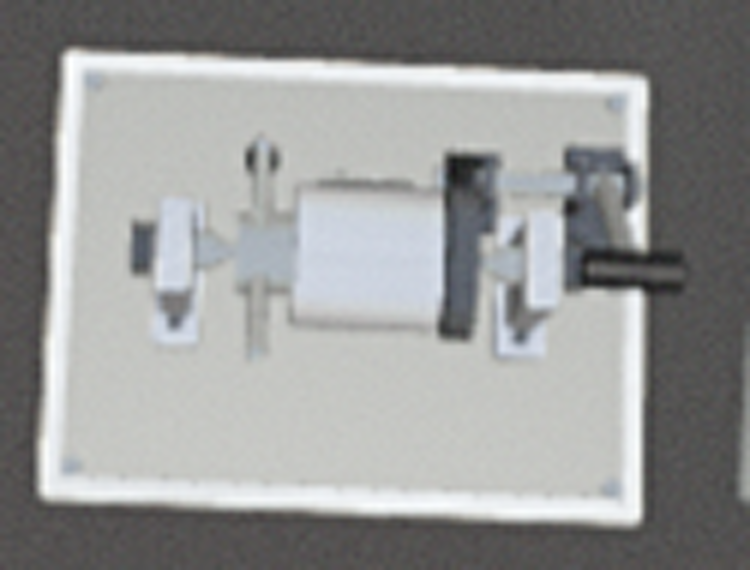

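```bash
cat > h.py <<'E'
import numpy as np, cv2
from workcell import r
def snap(n):
    d=r.snapshot(n); d['f']=d['frame'].shape[0]/2/np.tan(np.radians(d['fovy'])/2); return d
def ray(d,u,v):
    W=np.array(d['world_to_cam']); R=W[:3,:3]; c=-R.T@W[:3,3]
    k=R.T@np.array([(u-d['cx'])/d['f'],(v-d['cy'])/d['f'],1]); return c,k/np.linalg.norm(k)
def onz(d,u,v,z):
    c,k=ray(d,u,v); return c+k*(z-c[2])/k[2]
def proj(d,p):
    q=np.array(d['world_to_cam'])@np.append(p,1); return np.array([d['cx']+d['f']*q[0]/q[2], d['cy']+d['f']*q[1]/q[2]])
def tri(rs):
    A=sum(np.eye(3)-np.outer(k,k) for c,k in rs); b=sum((np.eye(3)-np.outer(k,k))@c for c,k in rs); p=np.linalg.solve(A,b)
    return p,[np.linalg.norm(np.cross(p-c,k)) for c,k in rs]
def onplane(d,u,v,p0,n):
    c,k=ray(d,u,v); return c+k*(n@(p0-c))/(n@k)
E
python3 - <<'E'
from h import *
S=snap("scene");T=snap("top")
for d,n in((S,'S'),(T,'T')):
    W=np.array(d['world_to_cam']);print(n,'cam',-W[:3,:3].T@W[:3,3],d['f'])
z=lambda L,f,o:[(x/f+o[0]-.4,y/f+o[1]-.4) for x,y in L]
cs=z([(67,192),(553,48),(695,365),(172,540)],5,(165,140))
ct=z([(65,50),(648,77),(640,522),(40,498)],6,(215,165))
for d,c in((S,cs),(T,ct)):
    P=np.array([onz(d,*q,.03) for q in c]);print(P.round(4),P.mean(0).round(4),[round(float(np.linalg.norm(P[i]-P[(i+1)%4])),4) for i in range(4)])
def pt(s,t): return tri([ray(S,*z([s],5,(165,140))[0]),ray(T,*z([t],6,(215,165))[0])])
print('ball',pt((485,298),(262,158)))
print('knobL',pt((85,220),(685,272)),'knobR',pt((167,200),(585,267)))
print('post+ top c',pt((518,130),(176,245)))
print('post- top c',pt((203,230),(541,262)))
E
```

```text
S cam [ 1.08336401 -0.12718848  1.05116779] 431.0576910492913
T cam [0.37611594 0.06062795 1.20803339] 406.68894818692087
[[ 0.4337 -0.1368  0.03  ]
 [ 0.4375  0.149   0.03  ]
 [ 0.6516  0.1464  0.03  ]
 [ 0.6506 -0.1396  0.03  ]] [0.5433 0.0048 0.03  ] [0.2858, 0.2141, 0.286, 0.2169]
[[ 0.6533  0.1475  0.03  ]
 [ 0.6489 -0.1418  0.03  ]
 [ 0.4304 -0.1374  0.03  ]
 [ 0.4334  0.1497  0.03  ]] [0.5415 0.0045 0.03  ] [0.2894, 0.2186, 0.2872, 0.22]
ball (array([0.59474177, 0.04923616, 0.06835992]), [np.float64(0.00041309459035432237), np.float64(0.0004130945903543268)])
knobL (array([ 0.53305453, -0.13351558,  0.15879275]), [np.float64(0.0021098682778667183), np.float64(0.002109868277866694)]) knobR (array([ 0.53417538, -0.0919898 ,  0.15497073]), [np.float64(0.0005976491605668153), np.float64(0.0005976491605667671)])
post+ top c (array([0.5419403 , 0.08688214, 0.13121404]), [np.float64(0.00018943983225223651), np.float64(0.00018943983225229232)])
post- top c (array([ 0.53982278, -0.07766954,  0.12640581]), [np.float64(0.000721601215921675), np.float64(0.000721601215921638)])
```

```bash
cat >> h.py <<'E'
from scipy.spatial.transform import Rotation as Ro
def plan(p,yaw=0.0):
    "shift/turn (normalised) to TCP p, tool y down, tool x along +-world x rotated by yaw"
    s=r.get_state(); R=Ro.from_quat(s['orientation']); M=R.as_matrix()
    best=None
    for sg in (1,-1):
        x=sg*np.array([np.cos(yaw),np.sin(yaw),0]); y=np.array([0,0,-1.]); D=np.column_stack([x,y,np.cross(x,y)])
        rv=Ro.from_matrix(M.T@D).as_rotvec()
        if best is None or np.linalg.norm(rv)<np.linalg.norm(best): best=rv
    print('t',round(s['time_s'],2),'pos',s['tool_pos'].round(4),'F',s['force'].round(1),'w',round(s['gripper_width'],3),'j',s['joint_positions'].round(2))
    print('axes',M.round(3).tolist())
    print('shift',(M.T@(np.array(p)-s['tool_pos'])/.2).round(3),'turn',(best/.5).round(3))
E
python3 - <<'E'
from h import *
plan([.45,-.1135,.26],-.012)
E
```

```text
t 0.2 pos [ 0.2093 -0.5352  0.1773] F [ 0.2  0.  -0.3] w 0.094 j [-1.32  0.28  1.51 -0.    1.36 -0.12]
axes [[0.364, -0.0, 0.931], [-0.931, 0.001, 0.364], [-0.001, -1.0, 0.0]]
shift [-1.526 -0.411  1.889] turn [-2.000e-03 -2.372e+00 -2.000e-03]
```

Request:
step_arm:
  targets:
    - [1,[-0.2,-0.3,0.24],[0,-0.3,0]]
    - [1,[-0.4,-0.41,0.48],[0,-0.6,0]]
    - [1,[-0.6,-0.41,0.72],[0,-0.9,0]]
    - [1,[-0.76,-0.41,0.94],[0,-1,0]]
    - [1,[-0.76,-0.41,0.94],[0,-1,0]]
    - [1,[-0.76,-0.41,0.94],[0,-1,0]]

```text
time_s: 0.95
tool_pos: [0.3292, -0.3251, 0.2596]
orientation: [0.665, -0.241, 0.241, -0.665]
force: [-0.0, -0.9, 0.2]
gripper_width: 0.0374
```

Run:
```python
from h import *
plan([.45,-.1135,.26],-.012)
```

```text
t 0.95 pos [ 0.3292 -0.3251  0.2596] F [-0.  -0.9  0.2] w 0.037 j [-0.93  0.07  1.57 -0.    1.51 -0.23]
axes [[0.767, -0.001, 0.641], [-0.641, 0.0, 0.767], [-0.0, -1.0, -0.0]]
shift [-0.215 -0.002  1.199] turn [ 0.000e+00 -1.369e+00 -1.000e-03]
```

Request:
step_arm:
  targets:
    - [1,[-0.05,0,0.25],[0,-0.3,0]]
    - [1,[-0.1,0,0.5],[0,-0.6,0]]
    - [1,[-0.15,0,0.75],[0,-0.9,0]]
    - [1,[-0.18,0,1],[0,-1,0]]
    - [1,[-0.18,0,1],[0,-1,0]]
    - [1,[-0.18,0,1],[0,-1,0]]

```text
time_s: 1.7
tool_pos: [0.4297, -0.1503, 0.2591]
orientation: [0.704, -0.071, 0.069, -0.703]
force: [0.1, 0.4, -0.1]
gripper_width: 0.0002
```

Run:
```python
from h import *
plan([.485,-.1135,.22],-.012)
```

```text
t 1.7 pos [ 0.4297 -0.1503  0.2591] F [ 0.1  0.4 -0.1] w 0.0 j [-0.49  0.05  1.58 -0.    1.5  -0.29]
axes [[0.98, -0.002, 0.197], [-0.197, -0.001, 0.98], [-0.002, -1.0, -0.001]]
shift [0.236 0.195 0.235] turn [ 0.002 -0.372 -0.004]
```

Request:
step_arm:
  targets:
    - [1,[0.12,0.1,0.12],[0,-0.19,0]]
    - [1,[0.236,0.195,0.235],[0,-0.372,0]]
    - [1,[0.236,0.195,0.235],[0,-0.372,0]]
    - [1,[0.236,0.38,0.235],[0,-0.372,0]]
    - [1,[0.236,0.57,0.235],[0,-0.372,0]]
    - [1,[0.236,0.57,0.235],[0,-0.372,0]]

```text
time_s: 2.45
tool_pos: [0.482, -0.1147, 0.1433]
orientation: [-0.707, 0.008, -0.003, 0.707]
force: [-0.2, 0.8, -0.4]
gripper_width: 0.0007
```

Run:
```python
from h import *
plan([.57,-.1135,.145],-.012)
S=snap("scene");T=snap("top")
a=cv2.resize(S['frame'][140:255,165:320],None,fx=4,fy=4,interpolation=2);b=cv2.resize(T['frame'][165:280,215:340],None,fx=4,fy=4,interpolation=2)
cv2.imwrite("pics/p1s.png",a)
```

```text
t 2.45 pos [ 0.482  -0.1147  0.1433] F [-0.2  0.8 -0.4] w 0.001 j [-0.37  0.18  1.72 -0.    1.25 -0.36]
axes [[1.0, -0.008, 0.015], [-0.015, 0.0, 1.0], [-0.008, -1.0, 0.0]]
shift [ 0.44  -0.012  0.013] turn [-0.    -0.006 -0.015]
```

View pics/p1s.png

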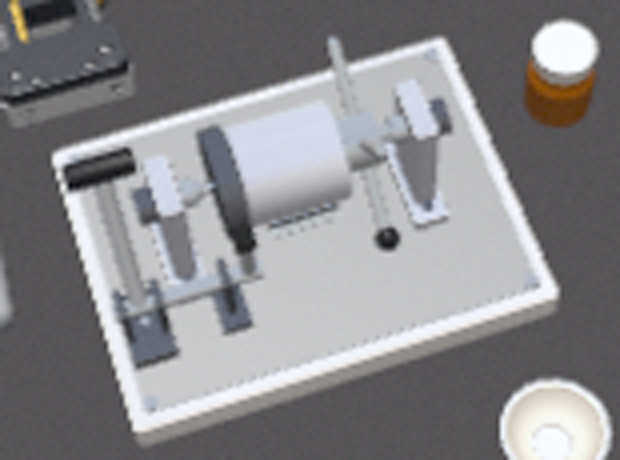

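Run:
```python
from h import *
S=snap("scene");T=snap("top")
for p in([.482,-.1147,.1433],[.482,-.1147,.24],[.5335,-.1135,.157]):print(proj(S,p),proj(T,p))
cv2.imwrite("pics/p2s.png",cv2.resize(S['frame'][60:255,120:320],None,fx=3,fy=3,interpolation=2));cv2.imwrite("pics/p2t.png",cv2.resize(T['frame'][165:320,215:400],None,fx=4,fy=4,interpolation=2))
```

```text
[183.73916852 167.75864891] [319.82178128 229.65464447]
[176.9347588  145.31351148] [326.46786723 225.82828691]
[188.9458406  181.64010063] [320.20138365 209.43842306]
```

View pics/p2s.png

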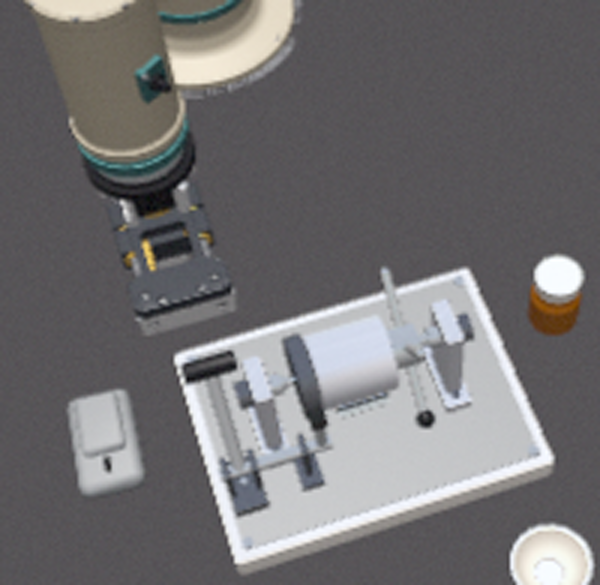

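View pics/p2t.png

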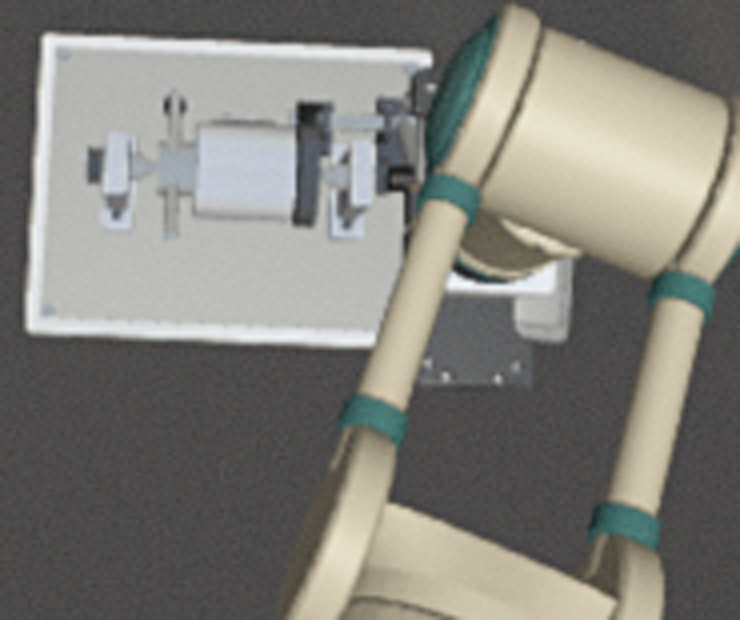

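Request:
step_arm:
  targets:
    - [1,[0.06,0,0],[0,0,0]]
    - [1,[0.12,0,0],[0,0,0]]
    - [1,[0.16,0,0],[0,0,0]]
    - [1,[0.2,0,0],[0,0,0]]
    - [1,[0.24,0,0],[0,0,0]]
    - [1,[0.27,0,0],[0,0,0]]
    - [1,[0.3,0,0],[0,0,0]]
    - [1,[0.3,0,0],[0,0,0]]

```text
time_s: 3.65
tool_pos: [0.5464, -0.1158, 0.147]
orientation: [0.708, -0.004, 0.005, -0.706]
force: [-0.0, 0.5, 0.1]
gripper_width: 0.0003
```

Run:
```python
from h import *
S=snap("scene")
plan([.565,-.1135,.145],-.012)
cv2.imwrite("pics/p3s.png",cv2.resize(S['frame'][100:255,150:320],None,fx=4,fy=4,interpolation=2))
```

```text
t 3.7 pos [ 0.5461 -0.1157  0.147 ] F [ 0.2 -0.3  0. ] w 0.001 j [-0.33  0.27  1.59 -0.    1.28 -0.32]
axes [[1.0, 0.001, 0.013], [-0.013, -0.003, 1.0], [0.001, -1.0, -0.003]]
shift [0.095 0.01  0.012] turn [ 0.005 -0.002  0.002]
```

View pics/p3s.png

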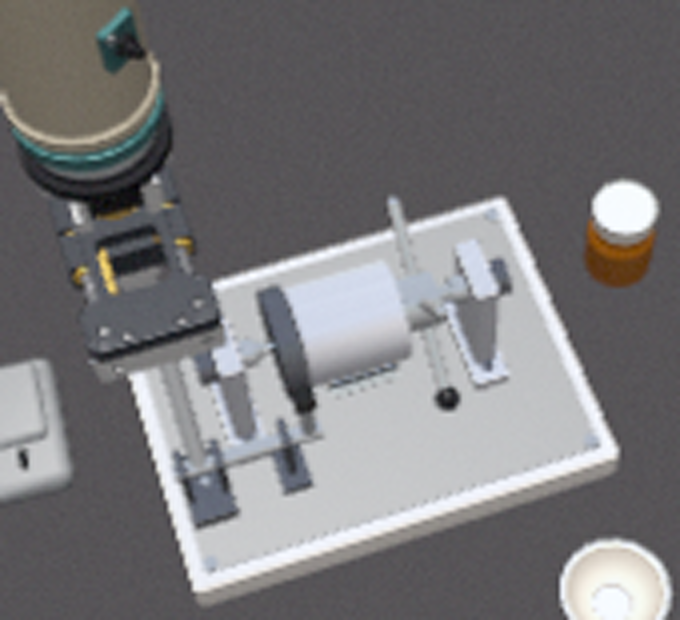

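Request:
step_arm:
  targets:
    - [1,[0.025,0,0.01],[0,0,0]]
    - [1,[0.05,0,0.01],[0,0,0]]
    - [1,[0.05,0,0.01],[0,0,0]]

```text
time_s: 4.08
tool_pos: [0.5565, -0.1139, 0.147]
orientation: [0.708, -0.004, 0.005, -0.706]
force: [0.3, 0.1, -0.0]
gripper_width: 0.0003
```

Run:
```python
from h import *
S=snap("scene")
plan([.575,-.1135,.145],-.012)
cv2.imwrite("pics/p4s.png",cv2.resize(S['frame'][100:255,150:320],None,fx=4,fy=4,interpolation=2))
```

```text
t 4.12 pos [ 0.5562 -0.1138  0.1469] F [-1.  -0.2 -0.2] w 0.0 j [-0.32  0.28  1.57 -0.    1.28 -0.31]
axes [[1.0, 0.001, 0.013], [-0.013, -0.003, 1.0], [0.001, -1.0, -0.003]]
shift [0.094 0.01  0.003] turn [ 0.005 -0.002  0.002]
```

View pics/p4s.png

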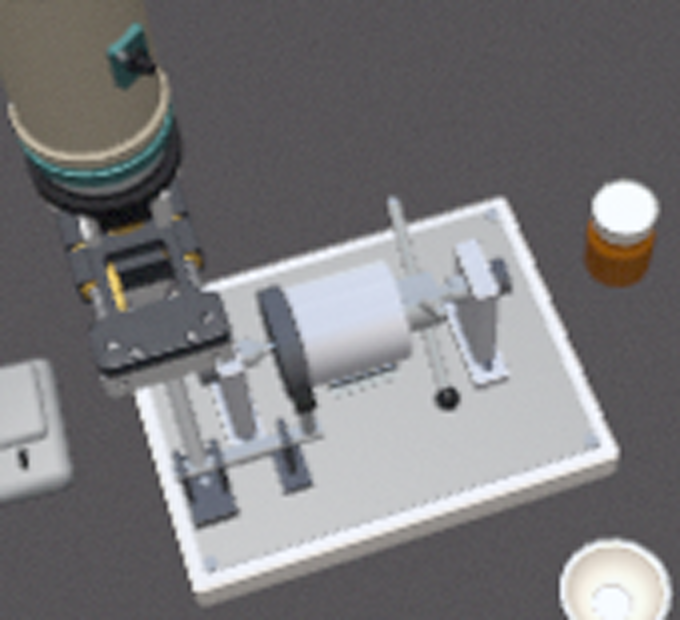

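Request:
step_arm:
  targets:
    - [1,[0.025,0,0],[0,0,0]]
    - [1,[0.05,0,0],[0,0,0]]
    - [1,[0.05,0,0],[0,0,0]]

```text
time_s: 4.5
tool_pos: [0.5667, -0.114, 0.1469]
orientation: [0.708, -0.004, 0.005, -0.706]
force: [0.1, 0.6, 0.5]
gripper_width: 0.0004
```

Run:
```python
from h import *
S=snap("scene");T=snap("top")
plan([.575,-.1135,.145],-.012)
cv2.imwrite("pics/p5s.png",cv2.resize(S['frame'][100:255,150:320],None,fx=4,fy=4,interpolation=2))
cv2.imwrite("pics/p5t.png",cv2.resize(T['frame'][165:265,215:365],None,fx=5,fy=5,interpolation=2))
```

```text
t 4.6 pos [ 0.5662 -0.1139  0.1468] F [-0.4  0.3 -0.4] w 0.0 j [-0.32  0.3   1.55 -0.    1.29 -0.3 ]
axes [[1.0, 0.001, 0.013], [-0.013, -0.002, 1.0], [0.001, -1.0, -0.002]]
shift [0.044 0.009 0.003] turn [ 0.005 -0.002  0.001]
```

View pics/p5s.png

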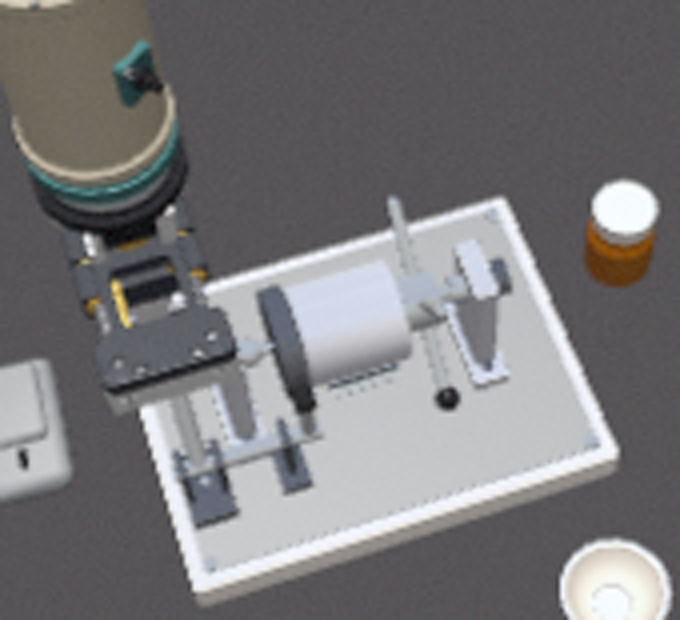

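View pics/p5t.png

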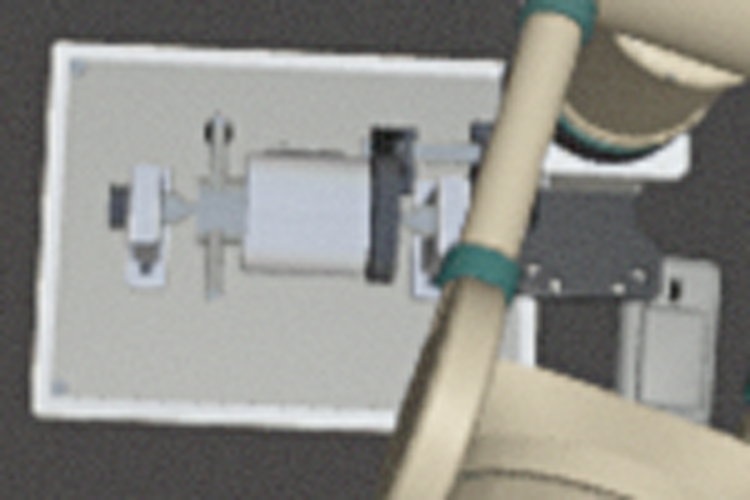

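Run:
```python
from h import *
S=snap("scene")
pv=np.array([.586,-.1135,.07])
for l in(-.54,-.3,-.15,-.05,.05,.2,.5):
    print(l,[((proj(S,pv+q*np.array([np.sin(l),0,np.cos(l)]))-[150,100])*4).round(0).tolist() for q in(0,.03,.06,.1)])
c=S['frame'][185:220,180:210]; cv2.imwrite("pics/p6.png",cv2.resize(c,None,fx=16,fy=16,interpolation=2))
a=cv2.imread("pics/scene0.png")[185:220,180:210];cv2.imwrite("pics/p6.png",np.hstack([cv2.resize(q,None,fx=13,fy=13,interpolation=2) for q in(a,c)]))
```

```text
-0.54 [[199.0, 463.0], [187.0, 424.0], [174.0, 384.0], [157.0, 329.0]]
-0.3 [[199.0, 463.0], [189.0, 431.0], [179.0, 398.0], [164.0, 351.0]]
-0.15 [[199.0, 463.0], [191.0, 436.0], [182.0, 408.0], [170.0, 368.0]]
-0.05 [[199.0, 463.0], [192.0, 440.0], [185.0, 416.0], [174.0, 382.0]]
0.05 [[199.0, 463.0], [193.0, 444.0], [187.0, 424.0], [179.0, 396.0]]
0.2 [[199.0, 463.0], [195.0, 451.0], [192.0, 438.0], [187.0, 419.0]]
0.5 [[199.0, 463.0], [200.0, 465.0], [201.0, 466.0], [203.0, 468.0]]
```

View pics/p6.png

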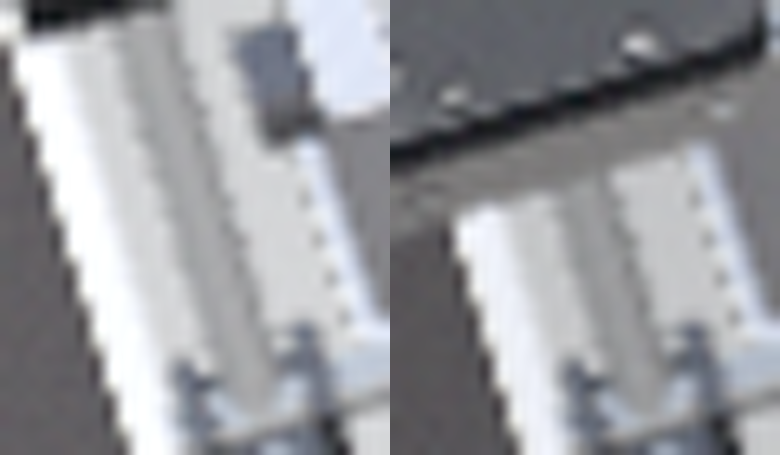

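Request:
step_arm:
  targets:
    - [1,[0.02,0,0],[0,0,0]]
    - [1,[0.04,0,0],[0,0,0]]
    - [1,[0.04,0,0],[0,0,0]]

```text
time_s: 5.03
tool_pos: [0.5745, -0.1141, 0.1468]
orientation: [0.708, -0.004, 0.005, -0.706]
force: [-0.3, -0.5, -0.8]
gripper_width: 0.0003
```

Run:
```python
from h import *
S=snap("scene")
plan([.585,-.1135,.145],-.012)
cv2.imwrite("pics/p7.png",cv2.resize(S['frame'][175:225,170:220],None,fx=10,fy=10,interpolation=2))
```

```text
t 5.08 pos [ 0.5742 -0.114   0.1468] F [0.2 0.1 0.3] w 0.001 j [-0.31  0.31  1.53 -0.    1.3  -0.3 ]
axes [[1.0, 0.0, 0.013], [-0.013, -0.002, 1.0], [0.001, -1.0, -0.002]]
shift [0.054 0.009 0.003] turn [ 0.005 -0.002  0.001]
```

View pics/p7.png

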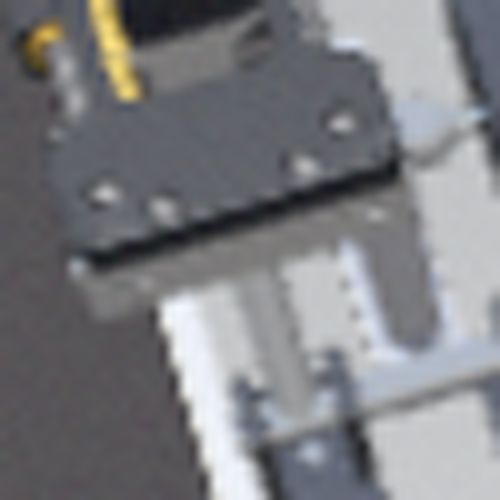

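Run:
```python
from h import *
S=snap("scene")
t=r.get_state()['tool_pos']
for dx in(0,.0125,.0375,.0885):
  for dz in(0,.097,.13): print(dx,dz,[((proj(S,t+[dx,dy,dz])-[170,175])*10).round().tolist() for dy in(-.0375,.0,.0375)])
pv=np.array([.586,-.1135,.07])
for l in(-.54,-.3,-.15,0): print(l,[((proj(S,pv+[0.1*np.sin(l),0,0.1*np.cos(l)])-[170,175])*10).round().tolist()])
```

```text
0 0 [[87.0, 275.0], [240.0, 227.0], [391.0, 179.0]]
0 0.097 [[10.0, 69.0], [177.0, 18.0], [342.0, -33.0]]
0 0.13 [[-19.0, -9.0], [153.0, -62.0], [324.0, -114.0]]
0.0125 0 [[101.0, 320.0], [254.0, 271.0], [406.0, 222.0]]
0.0125 0.097 [[25.0, 116.0], [193.0, 64.0], [358.0, 13.0]]
0.0125 0.13 [[-4.0, 39.0], [169.0, -15.0], [340.0, -67.0]]
0.0375 0 [[129.0, 410.0], [284.0, 359.0], [437.0, 310.0]]
0.0375 0.097 [[54.0, 212.0], [224.0, 159.0], [392.0, 106.0]]
0.0375 0.13 [[26.0, 137.0], [201.0, 82.0], [374.0, 28.0]]
0.0885 0 [[187.0, 600.0], [346.0, 547.0], [502.0, 495.0]]
0.0885 0.097 [[117.0, 415.0], [291.0, 359.0], [462.0, 303.0]]
0.0885 0.13 [[90.0, 344.0], [269.0, 287.0], [447.0, 230.0]]
-0.54 [[191.0, 73.0]]
-0.3 [[210.0, 127.0]]
-0.15 [[225.0, 171.0]]
0 [[242.0, 222.0]]
```

Request:
step_arm:
  targets:
    - [1,[0.02,0,0],[0,0,0]]
    - [1,[0.04,0,0],[0,0,0]]
    - [1,[0.04,0,0],[0,0,0]]

```text
time_s: 5.5
tool_pos: [0.5825, -0.1141, 0.1467]
orientation: [0.708, -0.004, 0.005, -0.706]
force: [0.1, -0.3, 1.0]
gripper_width: 0.0007
```

Run:
```python
from h import *
S=snap("scene");T=snap("top")
plan([.585,-.1135,.145],-.012)
cv2.imwrite("pics/p8.png",cv2.resize(S['frame'][175:225,170:220],None,fx=10,fy=10,interpolation=2))
cv2.imwrite("pics/p8t.png",cv2.resize(T['frame'][165:265,265:365],None,fx=5,fy=5,interpolation=2))
```

```text
t 5.6 pos [ 0.5821 -0.1141  0.1467] F [-0.5 -0.4 -0.5] w 0.0 j [-0.31  0.32  1.52 -0.    1.3  -0.3 ]
axes [[1.0, 0.0, 0.013], [-0.013, -0.002, 1.0], [0.0, -1.0, -0.002]]
shift [0.015 0.009 0.003] turn [ 0.005 -0.002  0.   ]
```

View pics/p8.png

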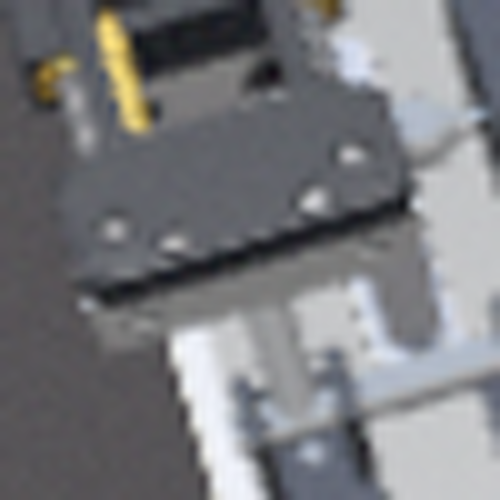

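View pics/p8t.png

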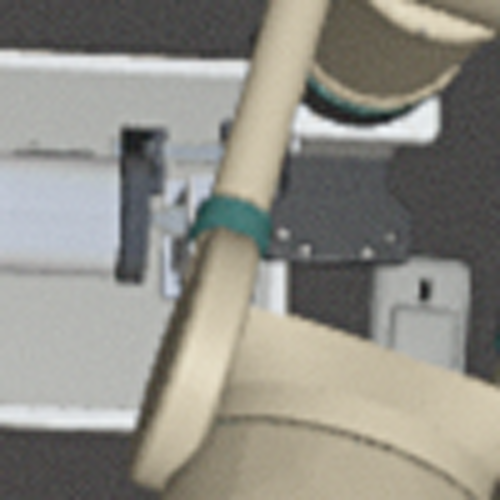

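Request:
step_arm:
  targets:
    - [1,[-0.1,0,0],[0,0,0]]
    - [1,[-0.25,0,0],[0,0,0]]
    - [1,[-0.4,0,0],[0,0,0]]
    - [1,[-0.5,0,0],[0,0,0]]
    - [1,[-0.5,0,0],[0,0,0]]

```text
time_s: 6.22
tool_pos: [0.481, -0.1126, 0.147]
orientation: [0.708, -0.005, 0.005, -0.706]
force: [0.6, 0.8, 0.3]
gripper_width: 0.0004
```

Run:
```python
from h import *
S=snap("scene")
plan([.585,-.1135,.145],-.012)
cv2.imwrite("pics/p9.png",cv2.resize(S['frame'][125:235,150:310],None,fx=5,fy=5,interpolation=2))
```

```text
t 6.28 pos [ 0.4823 -0.1129  0.1471] F [ 0.4 -0.2  0.4] w 0.0 j [-0.37  0.18  1.72 -0.    1.24 -0.35]
axes [[1.0, 0.001, 0.013], [-0.013, -0.003, 1.0], [0.001, -1.0, -0.003]]
shift [0.513 0.011 0.004] turn [ 0.005 -0.003  0.003]
```

View pics/p9.png

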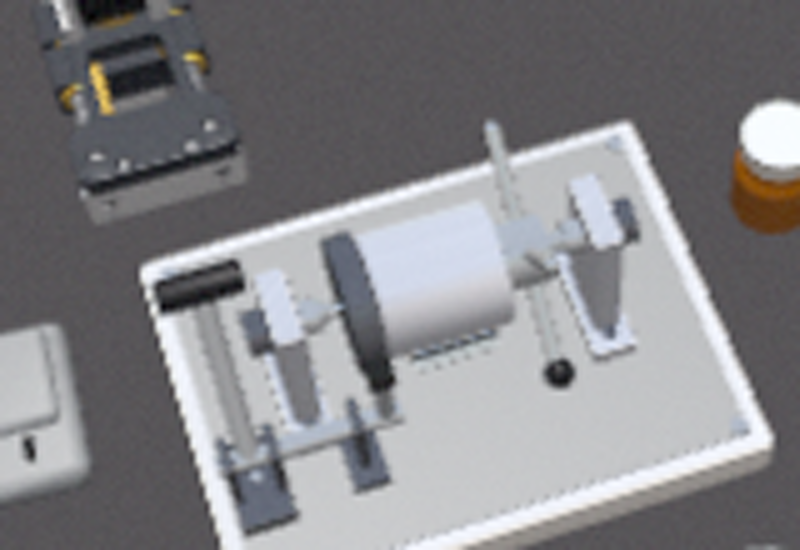

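Request:
step_arm:
  targets:
    - [1,[0,0,0],[0,0.35,0]]
    - [1,[0,0,0],[0,0.7,0]]
    - [1,[0,0,0],[0,1,0]]
    - [1,[0,0,0],[0,1,0]]

```text
time_s: 6.78
tool_pos: [0.4836, -0.1131, 0.1471]
orientation: [0.685, -0.178, 0.18, -0.683]
force: [-0.2, 0.1, -0.1]
gripper_width: 0.0
```

Request:
step_arm:
  targets:
    - [1,[0,0,0],[0,0.35,0]]
    - [1,[0,0,0],[0,0.7,0]]
    - [1,[0,0,0],[0,1,0]]
    - [1,[0,0,0],[0,1,0]]

```text
time_s: 7.28
tool_pos: [0.4842, -0.1132, 0.147]
orientation: [0.62, -0.34, 0.343, -0.619]
force: [0.1, -0.7, 0.4]
gripper_width: 0.0005
```

Request:
step_arm:
  targets:
    - [1,[0,0,0],[0,0.35,0]]
    - [1,[0,0,0],[0,0.7,0]]
    - [1,[0,0,0],[0,1,0]]
    - [1,[0,0,0],[0,1,0]]

```text
time_s: 7.78
tool_pos: [0.4845, -0.1132, 0.147]
orientation: [0.517, -0.481, 0.484, -0.517]
force: [-0.0, 0.1, 0.2]
gripper_width: 0.0005
```

Run:
```python
from h import *
S=snap("scene")
plan([.485,-.1135,.145],-1.583)
print(proj(S,r.get_state()['tool_pos']))
cv2.imwrite("pics/p10.png",cv2.resize(S['frame'][100:220,100:260],None,fx=5,fy=5,interpolation=2))
```

```text
t 7.83 pos [ 0.4845 -0.1132  0.147 ] F [ 0.3 -0.4 -1.5] w 0.0 j [-0.37  0.18  1.72 -0.    1.24  1.13]
axes [[0.068, 0.003, 0.998], [-0.998, -0.003, 0.068], [0.003, -1.0, 0.002]]
shift [0.002 0.01  0.003] turn [-0.005  0.161  0.006]
[184.35953556 167.58009945]
```

View pics/p10.png

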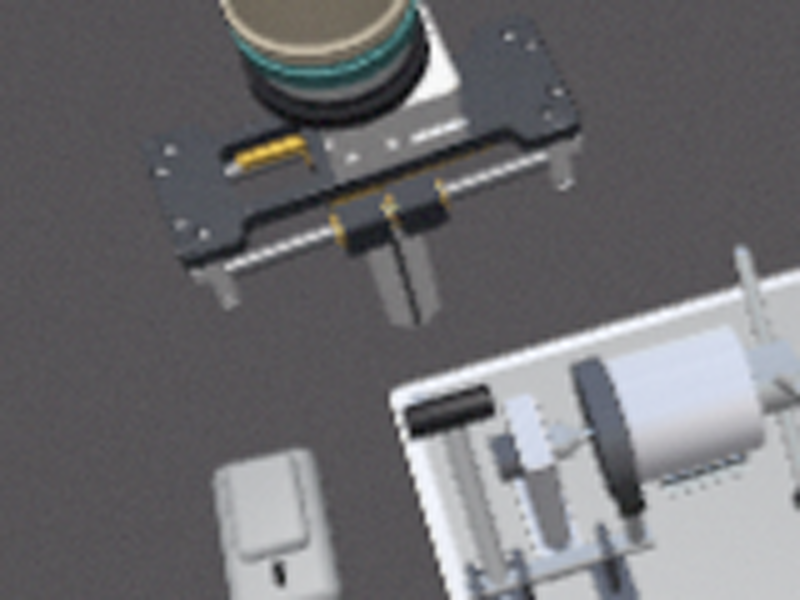

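Request:
step_arm:
  targets:
    - [1,[0,0.07,0],[0,0.16,0]]
    - [1,[0,0.135,0],[0,0.16,0]]
    - [1,[0,0.135,0],[0,0.16,0]]

```text
time_s: 8.2
tool_pos: [0.4835, -0.1129, 0.1188]
orientation: [0.498, -0.502, 0.503, -0.497]
force: [1.2, -0.7, 0.6]
gripper_width: 0.0007
```

Run:
```python
from h import *
S=snap("scene")
plan([.485,-.1135,.120],-1.583)
t=r.get_state()['tool_pos']
for z in(0,.01,.02,.03): print(z,[((proj(S,t+[dx,dy,z])-[165,150])*10).round().tolist() for dx,dy in((-.008,-.0125),(.008,-.0125),(.008,.0125),(-.008,.0125))])
cv2.imwrite("pics/p11.png",cv2.resize(S['frame'][140:190,155:215],None,fx=10,fy=10,interpolation=2))
```

```text
t 8.25 pos [ 0.4842 -0.1131  0.1195] F [0.5 0.9 1.2] w 0.0 j [-0.37  0.2   1.76 -0.    1.18  1.21]
axes [[-0.009, 0.001, 1.0], [-1.0, -0.002, -0.009], [0.002, -1.0, 0.001]]
shift [ 0.002 -0.003  0.004] turn [-0.003  0.005  0.005]
0 [[155.0, 222.0], [171.0, 273.0], [267.0, 243.0], [250.0, 193.0]]
0.01 [[148.0, 201.0], [165.0, 252.0], [261.0, 223.0], [244.0, 172.0]]
0.02 [[141.0, 180.0], [158.0, 231.0], [255.0, 202.0], [238.0, 151.0]]
0.03 [[135.0, 159.0], [151.0, 210.0], [249.0, 180.0], [232.0, 129.0]]
```

View pics/p11.png

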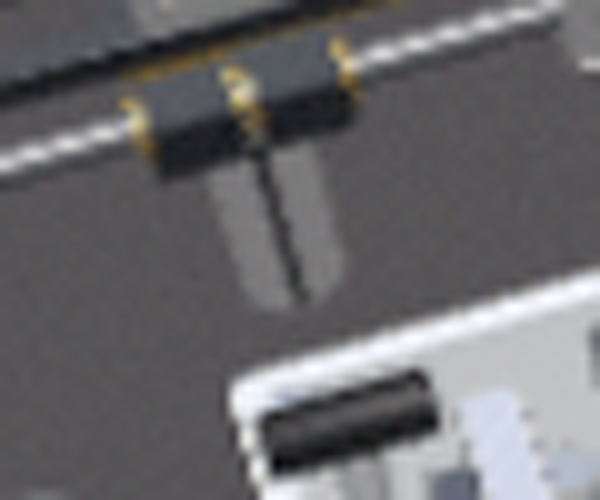

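Request:
step_arm:
  targets:
    - [1,[0,0.04,0.04],[0,0,0]]
    - [1,[0,0.04,0.1],[0,0,0]]
    - [1,[0,0.04,0.15],[0,0,0]]
    - [1,[0,0.04,0.2],[0,0,0]]
    - [1,[0,0.04,0.23],[0,0,0]]
    - [1,[0,0.04,0.23],[0,0,0]]

```text
time_s: 9.0
tool_pos: [0.5272, -0.1132, 0.1118]
orientation: [-0.5, 0.503, -0.501, 0.496]
force: [-8.1, 0.6, 5.7]
gripper_width: 0.0006
```

Run:
```python
from h import *
S=snap("scene")
plan([.555,-.1135,.112],-1.583)
cv2.imwrite("pics/p12.png",cv2.resize(S['frame'][140:230,155:255],None,fx=7,fy=6,interpolation=2))
```

```text
t 9.05 pos [ 0.5272 -0.1132  0.1118] F [-6.4  0.2  6. ] w 0.0 j [-0.34  0.27  1.68 -0.    1.19  1.24]
axes [[-0.009, -0.006, 1.0], [-1.0, -0.002, -0.009], [0.002, -1.0, -0.006]]
shift [ 0.    -0.002  0.139] turn [0.011 0.007 0.004]
```

View pics/p12.png

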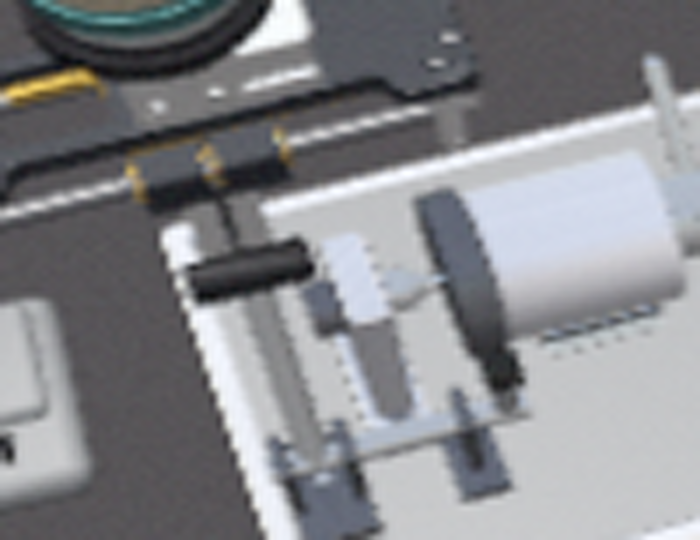

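Request:
step_arm:
  targets:
    - [1,[0,0,-0.06],[0,0,0]]
    - [1,[0,0.06,-0.06],[0,0,0]]
    - [1,[0,0.075,-0.06],[0,0,0]]
    - [1,[0,0.075,-0.02],[0,0,0]]
    - [1,[0,0.075,0.02],[0,0,0]]
    - [1,[0,0.075,0.05],[0,0,0]]
    - [1,[0,0.075,0.05],[0,0,0]]

```text
time_s: 9.93
tool_pos: [0.5372, -0.1133, 0.0968]
orientation: [-0.5, 0.503, -0.501, 0.496]
force: [-3.7, 0.7, 2.6]
gripper_width: 0.0003
```

Run:
```python
from h import *
S=snap("scene")
plan([.555,-.1135,.097],-1.583)
cv2.imwrite("pics/p13.png",cv2.resize(S['frame'][140:230,155:255],None,fx=7,fy=6,interpolation=2))
```

```text
t 9.97 pos [ 0.5371 -0.1133  0.0968] F [-4.3  0.   2.9] w 0.0 j [-0.33  0.3   1.68 -0.    1.16  1.25]
axes [[-0.009, -0.006, 1.0], [-1.0, -0.002, -0.009], [0.002, -1.0, -0.006]]
shift [ 0.    -0.002  0.09 ] turn [0.012 0.007 0.004]
```

View pics/p13.png

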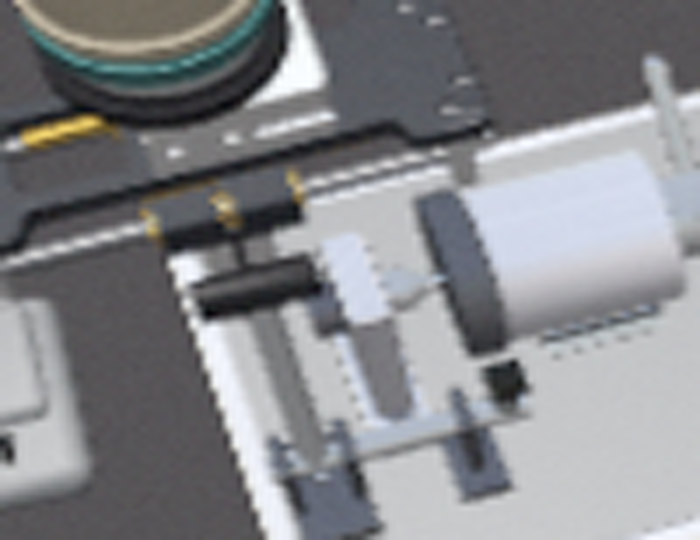

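Request:
step_arm:
  targets:
    - [1,[0,0,0.03],[0,0,0]]
    - [1,[0,0,0.06],[0,0,0]]
    - [1,[0,0,0.075],[0,0,0]]
    - [1,[0,0,0.075],[0,0,0]]

```text
time_s: 10.48
tool_pos: [0.5531, -0.1135, 0.0965]
orientation: [-0.5, 0.503, -0.501, 0.496]
force: [-0.0, 0.7, -0.4]
gripper_width: 0.0006
```

Run:
```python
from h import *
S=snap("scene")
plan([.555,-.1135,.097],-1.583)
cv2.imwrite("pics/p14.png",cv2.resize(S['frame'][140:230,155:255],None,fx=7,fy=6,interpolation=2))
```

```text
t 10.53 pos [ 0.5527 -0.1135  0.0964] F [-0.   0.4 -0.4] w 0.001 j [-0.32  0.32  1.65 -0.    1.17  1.26]
axes [[-0.008, -0.005, 1.0], [-1.0, -0.002, -0.008], [0.002, -1.0, -0.005]]
shift [-0.    -0.003  0.012] turn [0.011 0.007 0.004]
```

View pics/p14.png

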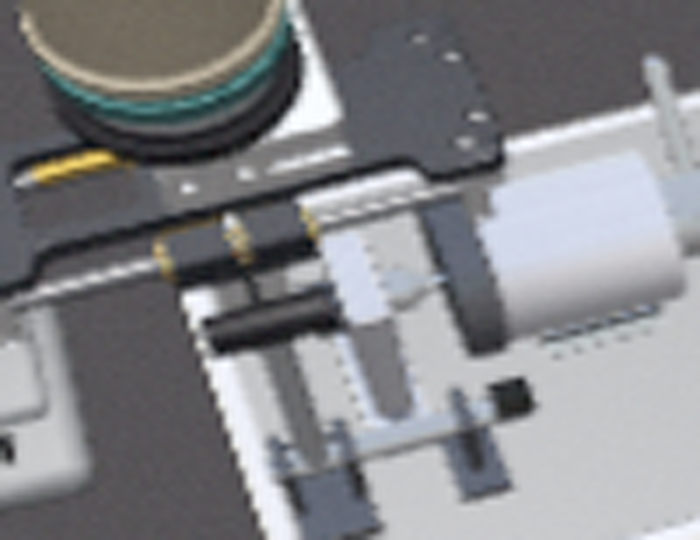

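Request:
step_arm:
  targets:
    - [1,[0,0,0.03],[0,0,0]]
    - [1,[0,0,0.06],[0,0,0]]
    - [1,[0,0,0.07],[0,0,0]]
    - [1,[0,0,0.07],[0,0,0]]

```text
time_s: 11.02
tool_pos: [0.5669, -0.1136, 0.0963]
orientation: [-0.5, 0.503, -0.501, 0.496]
force: [0.5, 1.1, -0.0]
gripper_width: 0.0005
```

Run:
```python
from h import *
S=snap("scene")
plan([.555,-.1135,.097],-1.583)
cv2.imwrite("pics/p15.png",cv2.resize(S['frame'][140:230,155:255],None,fx=7,fy=6,interpolation=2))
```

```text
t 11.07 pos [ 0.5666 -0.1136  0.0963] F [ 0.3  0.2 -0.1] w 0.0 j [-0.32  0.34  1.62 -0.    1.18  1.26]
axes [[-0.008, -0.006, 1.0], [-1.0, -0.002, -0.008], [0.002, -1.0, -0.006]]
shift [ 0.    -0.003 -0.058] turn [0.011 0.008 0.004]
```

View pics/p15.png

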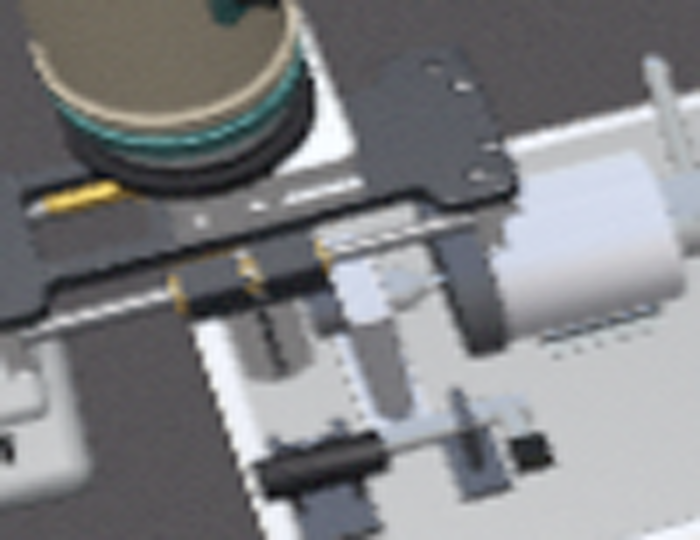

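Request:
step_arm:
  targets:
    - [1,[0,-0.3,0],[0,0,0]]
    - [1,[0,-0.6,0],[0,0,0]]
    - [1,[0,-0.7,0],[0,-0.35,0]]
    - [1,[0,-0.7,0],[0,-0.7,0]]
    - [1,[0,-0.7,0],[0,-1,0]]
    - [1,[0,-0.7,0],[0,-1,0]]

```text
time_s: 11.82
tool_pos: [0.5672, -0.1133, 0.2363]
orientation: [0.608, -0.365, 0.362, -0.605]
force: [0.8, -0.1, -0.4]
gripper_width: 0.0001
```

Run:
```python
from h import *
plan([.615,.0495,.235],-.012)
S=snap("scene");T=snap("top")
cv2.imwrite("pics/p16.png",S['frame'])
# ball now
z=lambda x,y,f,o:(x/f+o[0]-.4,y/f+o[1]-.4)
cv2.imwrite("pics/p16z.png",cv2.resize(S['frame'][140:230,170:310],None,fx=5,fy=5,interpolation=2))
```

```text
t 11.82 pos [ 0.5672 -0.1133  0.2363] F [ 0.8 -0.1 -0.4] w 0.0 j [-0.31  0.26  1.39 -0.    1.5   0.77]
axes [[0.47, -0.006, 0.882], [-0.882, -0.002, 0.47], [-0.001, -1.0, -0.006]]
shift [-0.606  0.004  0.594] turn [ 0.01  -2.138 -0.008]
```

View pics/p16.png

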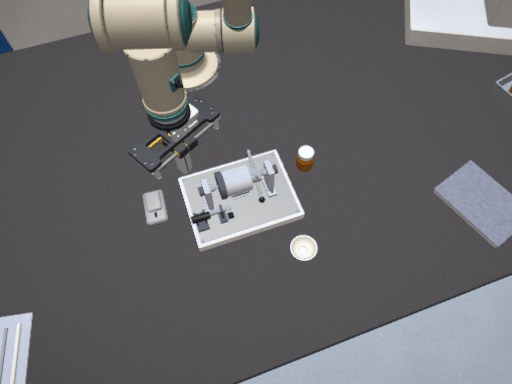

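View pics/p16z.png

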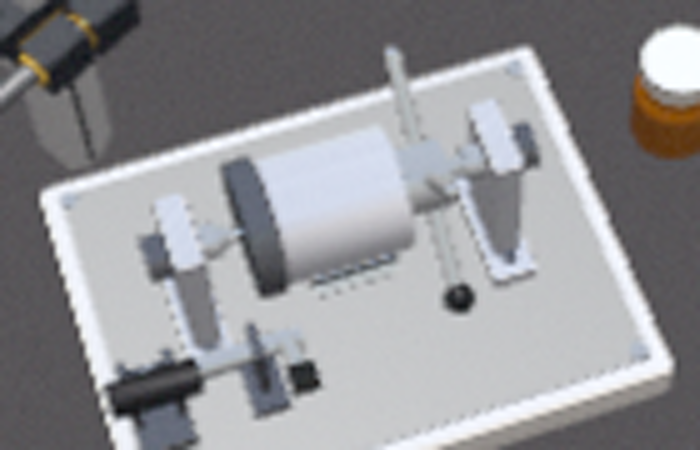

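Run:
```python
from h import *
S=snap("scene")
t=r.get_state()['tool_pos']
for z in(0,.01,.02,.03): print(z,proj(S,t+[0,0,z]).round(1))
ax=np.array([.5425,.0495,.11])
for a in(38,128,218,308):
    b=np.radians(a);print(a,((proj(S,ax+.068*np.array([np.sin(b),0,np.cos(b)]))-[170,140])*5).round())
```

```text
0 [187.7 176. ]
0.01 [187.  173.6]
0.02 [186.3 171.2]
0.03 [185.6 168.8]
38 [450. 185.]
128 [459. 298.]
218 [398. 162.]
308 [385.  45.]
```

Request:
step_arm:
  targets:
    - [1,[-0.1,0,0.1],[0,-0.35,0]]
    - [1,[-0.2,0,0.2],[0,-0.7,0]]
    - [1,[-0.3,0,0.3],[0,-1,0]]
    - [1,[-0.3,0,0.3],[0,-1,0]]

```text
time_s: 12.48
tool_pos: [0.5922, -0.0307, 0.2357]
orientation: [0.679, -0.204, 0.2, -0.676]
force: [-0.5, -0.9, -0.0]
gripper_width: 0.0008
```

Run:
```python
from h import *
plan([.615,.0495,.235],-.012)
```

```text
t 12.47 pos [ 0.5922 -0.0307  0.2357] F [-0.5 -0.9 -0. ] w 0.001 j [-0.17  0.28  1.35 -0.    1.51  0.41]
axes [[0.836, -0.006, 0.549], [-0.549, -0.001, 0.836], [-0.004, -1.0, -0.005]]
shift [-0.125  0.002  0.398] turn [ 0.007 -1.137 -0.011]
```

Request:
step_arm:
  targets:
    - [1,[-0.06,0,0.2],[0,-0.35,0]]
    - [1,[-0.125,0,0.4],[0,-0.7,0]]
    - [1,[-0.125,0,0.4],[0,-1,0]]
    - [1,[-0.125,0,0.4],[0,-1,0]]

```text
time_s: 12.98
tool_pos: [0.6151, 0.0493, 0.2352]
orientation: [0.707, -0.032, 0.028, -0.706]
force: [0.0, -0.1, -0.1]
gripper_width: -0.0001
```

Run:
```python
from h import *
plan([.615,.0495,.115],-.012)
S=snap("scene");T=snap("top")
cv2.imwrite("pics/p17.png",cv2.resize(S['frame'][120:230,170:310],None,fx=4,fy=4,interpolation=2))
cv2.imwrite("pics/p17t.png",cv2.resize(T['frame'][145:275,200:350],None,fx=4,fy=4,interpolation=2))
```

```text
t 12.97 pos [0.6151 0.0493 0.2352] F [ 0.  -0.1 -0.1] w -0.0 j [-0.03  0.32  1.3  -0.    1.53  0.05]
axes [[0.996, -0.007, 0.084], [-0.084, -0.002, 0.996], [-0.006, -1.0, -0.003]]
shift [0.003 0.601 0.003] turn [ 0.005 -0.145 -0.013]
```

View pics/p17.png

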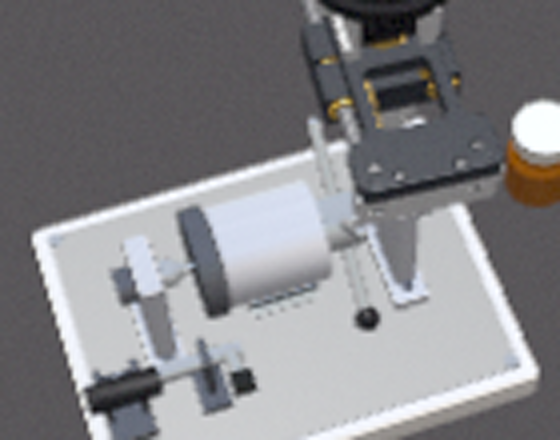

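View pics/p17t.png

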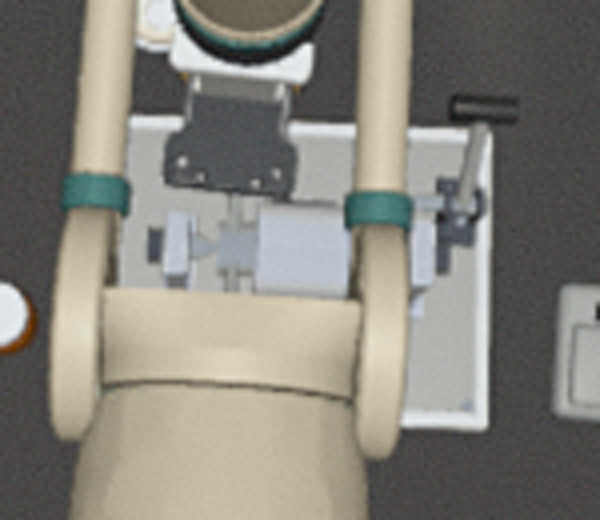

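Request:
step_arm:
  targets:
    - [1,[0.003,0.2,0.003],[0,-0.145,0]]
    - [1,[0.003,0.4,0.003],[0,-0.145,0]]
    - [1,[0.003,0.55,0.003],[0,-0.145,0]]
    - [1,[0.003,0.6,0.003],[0,-0.145,0]]
    - [1,[0.003,0.6,0.003],[0,-0.145,0]]

```text
time_s: 13.7
tool_pos: [0.615, 0.0486, 0.1154]
orientation: [0.708, -0.008, 0.003, -0.706]
force: [0.4, -0.2, 0.3]
gripper_width: 0.0004
```

Run:
```python
from h import *
plan([.53,.0495,.115],-.012)
S=snap("scene")
cv2.imwrite("pics/p18.png",cv2.resize(S['frame'][120:230,170:310],None,fx=4,fy=4,interpolation=2))
```

```text
t 13.7 pos [0.615  0.0486 0.1154] F [ 0.4 -0.2  0.3] w 0.0 j [-0.03  0.38  1.5  -0.    1.26 -0.02]
axes [[1.0, -0.007, 0.015], [-0.015, -0.002, 1.0], [-0.007, -1.0, -0.002]]
shift [-0.425  0.005 -0.002] turn [ 0.004 -0.005 -0.013]
```

View pics/p18.png

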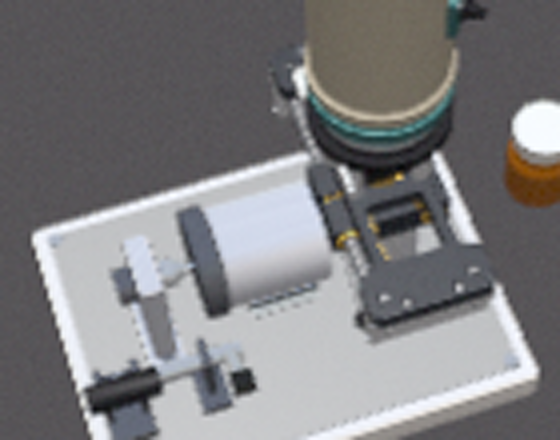

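Request:
step_arm:
  targets:
    - [1,[-0.06,0,0.004],[0,0,0]]
    - [1,[-0.12,0,0.004],[0,0,0]]
    - [1,[-0.18,0,0.004],[0,0,0]]
    - [1,[-0.24,0,0.004],[0,0,0]]
    - [1,[-0.28,0,0.004],[0,0,0]]

```text
time_s: 14.38
tool_pos: [0.5581, 0.0504, 0.1167]
orientation: [0.708, -0.007, 0.003, -0.706]
force: [2.6, 0.2, 2.1]
gripper_width: 0.0004
```

Request:
step_arm:
  targets:
    - [1,[-0.05,0,0],[0,0,0]]
    - [1,[-0.1,0,0],[0,0,0]]
    - [1,[-0.14,0,0],[0,0,0]]
    - [1,[-0.14,0,0],[0,0,0]]

```text
time_s: 14.88
tool_pos: [0.5285, 0.0509, 0.1167]
orientation: [0.708, -0.008, 0.002, -0.706]
force: [-0.5, -0.1, -0.4]
gripper_width: 0.0001
```

Run:
```python
from h import *
plan([.515,.0495,.115],-.012)
S=snap("scene")
cv2.imwrite("pics/p19.png",cv2.resize(S['frame'][120:230,170:310],None,fx=4,fy=4,interpolation=2))
```

```text
t 14.88 pos [0.5285 0.0509 0.1167] F [-0.5 -0.1 -0.4] w 0.0 j [-0.03  0.26  1.69 -0.    1.2  -0.02]
axes [[1.0, -0.008, 0.014], [-0.014, -0.002, 1.0], [-0.008, -1.0, -0.002]]
shift [-0.067  0.009 -0.008] turn [ 0.004 -0.004 -0.016]
```

View pics/p19.png

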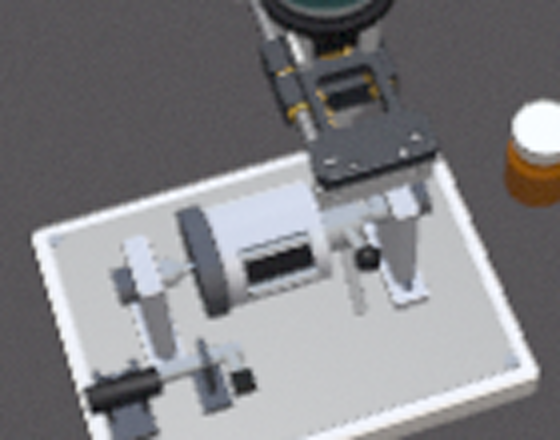

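```bash
cat >> h.py <<'E'
def ballang(S,u,v):
    n=np.array([.012,1,0]);n=np.array([0.012,1.,0]);n/=np.linalg.norm(n)
    p=onplane(S,u,v,np.array([.5425,.0495,.11]),n); d=p-[.5425,.0495,.11]
    return p.round(4),np.hypot(d[0],d[2]).round(4),np.degrees(np.arctan2(d[0],d[2])).round(1)
def findball(S,box):
    x0,y0,x1,y1=box; g=S['frame'][y0:y1,x0:x1].max(2); m=(g<75).astype(np.uint8)
    n,l,st,c=cv2.connectedComponentsWithStats(m); return [(st[i].tolist(),(c[i]+[x0,y0]).round(1).tolist()) for i in range(1,n) if st[i][4]>6]
E
python3 - <<'E'
from h import *
S=snap("scene"); print(findball(S,(255,175,275,195))); print(ballang(S,261.8,183.9))
E
```

```text
[([4, 7, 6, 5, 27], [261.6, 184.1])]
(array([0.5992, 0.0488, 0.1552]), np.float64(0.0725), np.float64(51.5))
```

Request:
step_arm:
  targets:
    - [1,[-0.045,0,-0.005],[0,0,0]]
    - [1,[-0.08,0,-0.005],[0,0,0]]
    - [1,[-0.08,0,-0.005],[0,0,0]]

```text
time_s: 15.35
tool_pos: [0.5122, 0.0501, 0.1168]
orientation: [0.708, -0.008, 0.002, -0.706]
force: [-0.6, 0.1, 0.3]
gripper_width: 0.0003
```

Run:
```python
from h import *
plan([.515,.0495,.185],-.012)
S=snap("scene"); f=findball(S,(250,165,275,195)); print(f)
for q in f: print(ballang(S,*q[1]))
cv2.imwrite("pics/p20.png",cv2.resize(S['frame'][120:230,170:310],None,fx=4,fy=4,interpolation=2))
```

```text
t 15.35 pos [0.5122 0.0501 0.1168] F [-0.6  0.1  0.3] w 0.0 j [-0.04  0.23  1.72 -0.    1.19 -0.02]
axes [[1.0, -0.009, 0.014], [-0.014, -0.002, 1.0], [-0.009, -1.0, -0.002]]
shift [ 0.011 -0.341 -0.003] turn [ 0.004 -0.004 -0.017]
[([7, 11, 7, 6, 31], [260.2, 178.6])]
(array([0.5878, 0.049 , 0.162 ]), np.float64(0.069), np.float64(41.1))
```

View pics/p20.png

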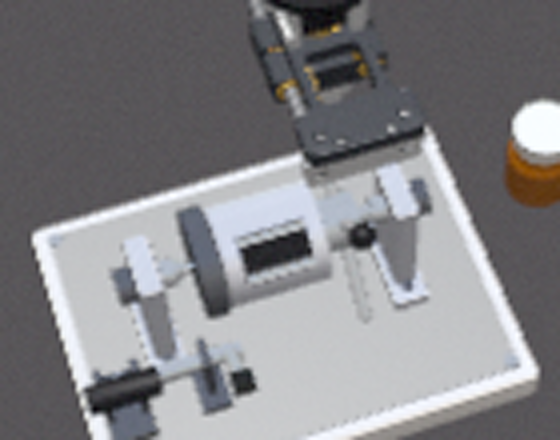

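Request:
step_arm:
  targets:
    - [1,[0.03,-0.15,0],[0,0,0]]
    - [-1,[0.1,-0.36,0],[0,0,0]]
    - [-1,[0.25,-0.36,0],[0,0,0]]
    - [-1,[0.25,-0.36,0],[0,0,0]]
    - [-1,[0.25,-0.36,0],[0,0,0]]
    - [-1,[0.25,-0.36,0],[0,0,0]]
    - [-1,[0.25,-0.36,0],[0,0,0]]
    - [-1,[0.25,-0.36,0],[0,0,0]]

```text
time_s: 16.4
tool_pos: [0.5626, 0.0496, 0.1884]
orientation: [0.708, -0.008, 0.002, -0.706]
force: [0.5, -0.0, 0.1]
gripper_width: 0.0671
```

Run:
```python
from h import *
plan([.5625,.0495,.130],-.012)
S=snap("scene")
cv2.imwrite("pics/p21.png",cv2.resize(S['frame'][100:230,170:310],None,fx=4,fy=4,interpolation=2))
```

```text
t 16.4 pos [0.5626 0.0496 0.1884] F [ 0.5 -0.   0.1] w 0.067 j [-0.03  0.26  1.5  -0.    1.39 -0.02]
axes [[1.0, -0.009, 0.014], [-0.014, -0.002, 1.0], [-0.009, -1.0, -0.002]]
shift [0.002 0.292 0.   ] turn [ 0.004 -0.004 -0.018]
```

View pics/p21.png

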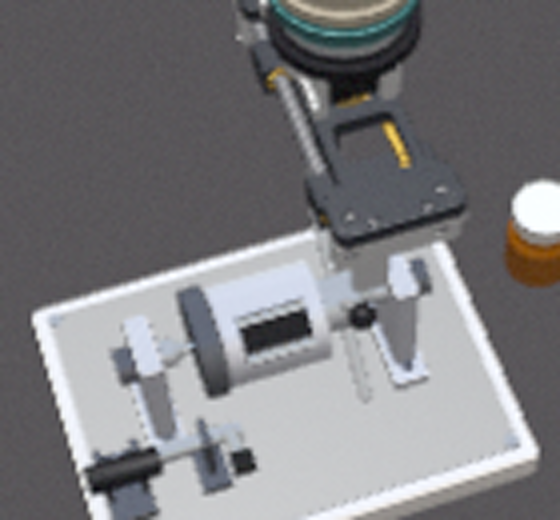

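Request:
step_arm:
  targets:
    - [-1,[0,0,0],[0,0,0]]
    - [-1,[0,0,0],[0,0,0]]
    - [-1,[0,0,0],[0,0,0]]
    - [-1,[0,0.1,0],[0,0,0]]
    - [-1,[0,0.2,0],[0,0,0]]
    - [-1,[0,0.29,0],[0,0,0]]
    - [-1,[0,0.29,0],[0,0,0]]

```text
time_s: 17.32
tool_pos: [0.561, 0.0495, 0.1291]
orientation: [0.708, -0.009, 0.001, -0.706]
force: [0.6, -0.2, 0.5]
gripper_width: 0.094
```

Run:
```python
from h import *
plan([.5625,.0495,.130],-.012)
S=snap("scene")
cv2.imwrite("pics/p22.png",cv2.resize(S['frame'][100:230,170:310],None,fx=4,fy=4,interpolation=2))
```

```text
t 17.32 pos [0.561  0.0495 0.1291] F [ 0.6 -0.2  0.5] w 0.094 j [-0.03  0.3   1.6  -0.    1.26 -0.02]
axes [[1.0, -0.012, 0.014], [-0.014, -0.002, 1.0], [-0.012, -1.0, -0.002]]
shift [ 0.007 -0.005  0.   ] turn [ 0.004 -0.004 -0.024]
```

View pics/p22.png

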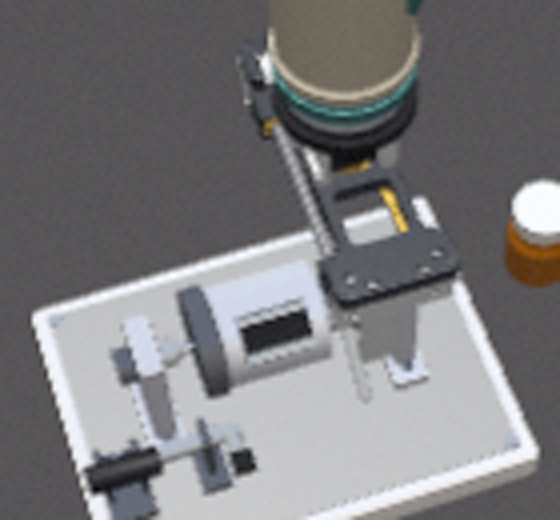

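Request:
step_arm:
  targets:
    - [1,[0,0,0],[0,0,0]]
    - [1,[0,0,0],[0,0,0]]
    - [1,[0,0,0],[0,0,0]]
    - [1,[0,0,0],[0,0,0]]
    - [1,[0,0,0],[0,0,0]]
    - [1,[0,0,0],[0,0,0]]
    - [1,[0,0,0],[0,0,0]]
    - [1,[0,0,0],[0,0,0]]
    - [1,[0,0,0],[0,0,0]]
    - [1,[0,0,0],[0,0,0]]
  newtons: 5

```text
time_s: 18.62
tool_pos: [0.5623, 0.0495, 0.1307]
orientation: [0.708, -0.008, 0.002, -0.706]
force: [2.9, 0.2, 4.8]
gripper_width: 0.0163
```

Run:
```python
from h import *
plan([.5425,.0495,.130],-.012)
S=snap("scene")
cv2.imwrite("pics/p23.png",cv2.resize(S['frame'][100:230,170:310],None,fx=4,fy=4,interpolation=2))
```

```text
t 18.62 pos [0.5623 0.0495 0.1307] F [2.9 0.2 4.8] w 0.016 j [-0.03  0.3   1.6  -0.    1.26 -0.02]
axes [[1.0, -0.009, 0.014], [-0.014, -0.002, 1.0], [-0.009, -1.0, -0.002]]
shift [-0.099  0.004 -0.001] turn [ 0.004 -0.004 -0.018]
```

View pics/p23.png

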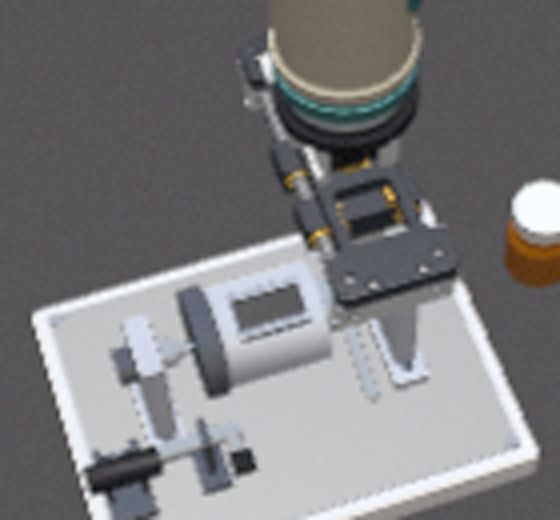

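Request:
step_arm:
  targets:
    - [1,[-0.03,-0.005,0],[0,0,0]]
    - [1,[-0.06,-0.01,0],[0,0,0]]
    - [1,[-0.09,-0.012,0],[0,0,0]]
    - [1,[-0.101,-0.012,0],[0,0,0]]
    - [1,[-0.101,-0.012,0],[0,0,0]]
    - [1,[-0.101,-0.012,0],[0,0,0]]

```text
time_s: 19.42
tool_pos: [0.5409, 0.0499, 0.1329]
orientation: [0.708, -0.009, 0.001, -0.706]
force: [-0.1, 0.0, 2.2]
gripper_width: 0.0167
```

Run:
```python
from h import *
plan([.542,.0495,.133],-.012)
S=snap("scene");T=snap("top")
cv2.imwrite("pics/p24.png",cv2.resize(S['frame'][140:210,200:280],None,fx=9,fy=8,interpolation=2))
cv2.imwrite("pics/p24t.png",cv2.resize(T['frame'][165:260,215:340],None,fx=6,fy=6,interpolation=2))
```

```text
t 19.43 pos [0.5409 0.0499 0.1329] F [-0.1  0.   2.2] w 0.017 j [-0.03  0.26  1.64 -0.    1.25 -0.02]
axes [[1.0, -0.011, 0.014], [-0.014, -0.002, 1.0], [-0.011, -1.0, -0.002]]
shift [ 0.006 -0.001 -0.002] turn [ 0.004 -0.004 -0.023]
```

View pics/p24.png

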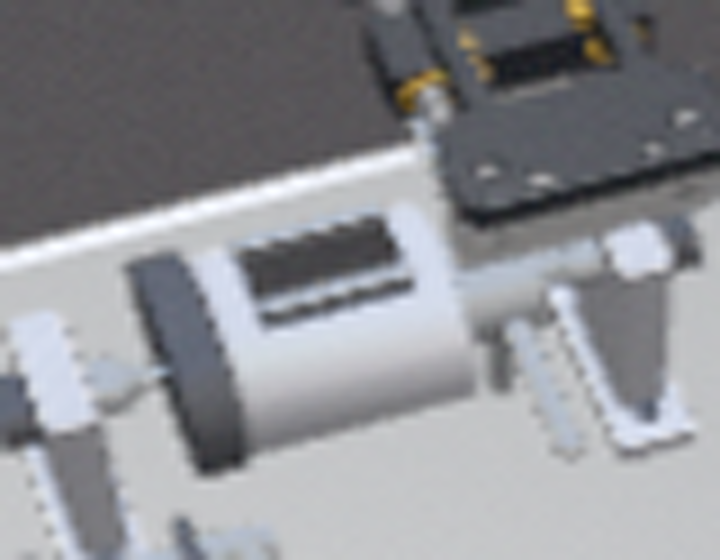

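View pics/p24t.png

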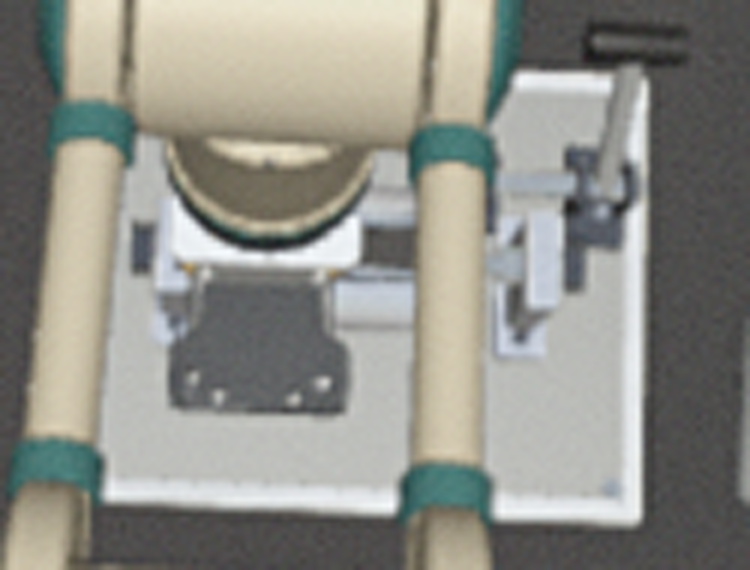

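Request:
step_arm:
  targets:
    - [1,[0.006,0,0],[0,0,0]]
    - [1,[0.006,0,0],[0,0,0]]
    - [0,[0.006,0,0],[0,0,0]]
    - [0,[0.006,0,0],[0,0,0]]
    - [0,[0.006,0,0],[0,0,0]]
    - [0,[0.006,0,0],[0,0,0]]
    - [0,[0.006,-0.1,0],[0,0,0]]
    - [0,[0.006,-0.3,0],[0,0,0]]
    - [0,[0.006,-0.55,0],[0,0,0]]
    - [0,[0.006,-0.6,0],[0,0,0]]

```text
time_s: 20.78
tool_pos: [0.5457, 0.05, 0.2565]
orientation: [0.708, -0.006, 0.004, -0.706]
force: [-0.1, 0.1, -1.2]
gripper_width: 0.0474
```

Run:
```python
from h import *
plan([.70,-.1135,.25],-.012)
S=snap("scene");T=snap("top")
cv2.imwrite("pics/p25.png",cv2.resize(S['frame'][110:210,170:310],None,fx=5,fy=5,interpolation=2))
```

```text
t 20.77 pos [0.5457 0.05   0.2565] F [-0.1  0.1 -1.2] w 0.047 j [-0.03  0.2   1.41 -0.    1.53 -0.02]
axes [[1.0, -0.004, 0.014], [-0.014, -0.002, 1.0], [-0.004, -1.0, -0.002]]
shift [ 0.783  0.031 -0.807] turn [ 0.004 -0.004 -0.008]
```

View pics/p25.png

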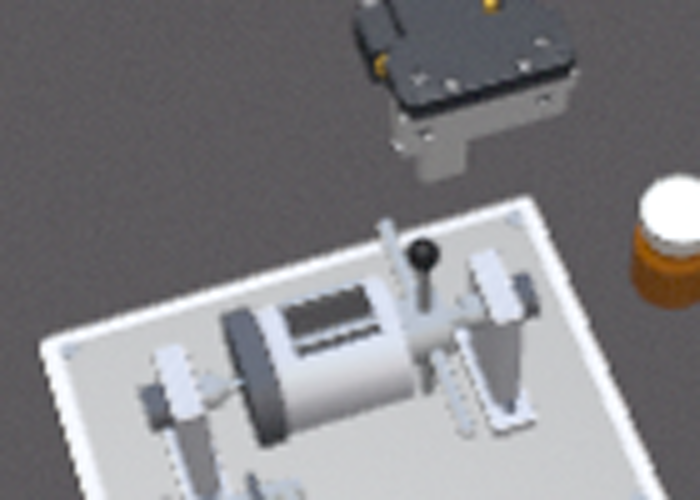

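Run:
```python
from h import *
S=snap("scene"); f=findball(S,(245,150,265,170)); print(f)
for q in f: print(ballang(S,*q[1]))
z=lambda x,y:(x/5+170-.4,y/5+110-.4)
n=np.array([.012,1,0])
P=[onplane(S,*z(*q),np.array([.5425,.0495,.11]),n) for q in((388,226),(467,428))]
print(P,(P[0]+P[1])/2, np.degrees(np.arctan2(*(P[0]-P[1])[[2,0]])))
for a in(-5,0,5):
    b=np.radians(a); print(a,proj(S,np.array([.5425,.0495,.11])+.066*np.array([np.sin(b),0,np.cos(b)])).round(1))
# axis check: spoke root vs ball
```

```text
[([7, 8, 5, 7, 26], [254.0, 160.7])]
(array([0.5431, 0.0495, 0.1757]), np.float64(0.0657), np.float64(0.5))
[array([0.48614159, 0.0501763 , 0.12094246]), array([0.60775462, 0.04871694, 0.11303721])] [0.5469481  0.04944662 0.11698984] 176.28081476502499
-5 [253.1 158.6]
0 [253.9 160.4]
5 [254.7 162.4]
```

Request:
step_arm:
  targets:
    - [1,[0.2,0,-0.2],[0,0,0]]
    - [1,[0.4,0,-0.4],[0,0,0]]
    - [1,[0.55,0,-0.6],[0,0,0]]
    - [1,[0.7,0,-0.81],[0,0,0]]
    - [1,[0.7,0,-0.81],[0,0,0]]

```text
time_s: 21.55
tool_pos: [0.6813, -0.1171, 0.2463]
orientation: [0.708, -0.012, 0.0, -0.707]
force: [-0.8, -0.8, -0.7]
gripper_width: 0.0016
```

Run:
```python
from h import *
plan([.685,-.1135,.105],-.012)
S=snap("scene");T=snap("top")
cv2.imwrite("pics/p26.png",cv2.resize(S['frame'][130:230,170:310],None,fx=5,fy=5,interpolation=2))
cv2.imwrite("pics/p26t.png",cv2.resize(T['frame'][165:260,215:340],None,fx=6,fy=6,interpolation=2))
```

```text
t 21.55 pos [ 0.6813 -0.1171  0.2463] F [-0.8 -0.8 -0.7] w 0.002 j [-0.27  0.45  1.08 -0.01  1.63 -0.25]
axes [[1.0, -0.017, 0.018], [-0.018, -0.001, 1.0], [-0.017, -1.0, -0.002]]
shift [0.03  0.706 0.019] turn [ 0.003 -0.012 -0.035]
```

View pics/p26.png

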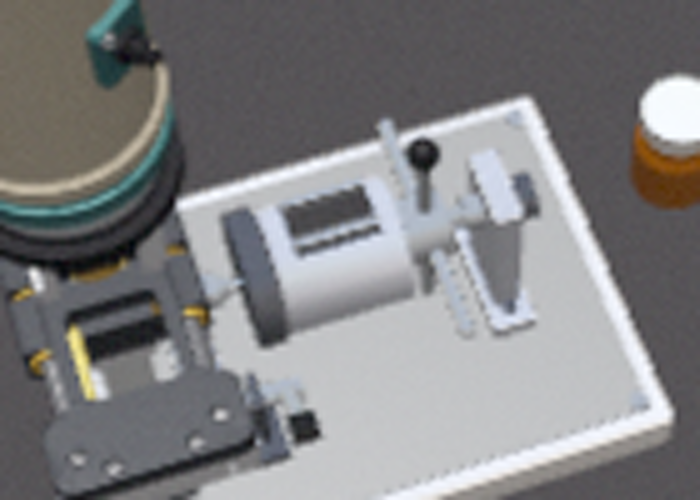

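View pics/p26t.png

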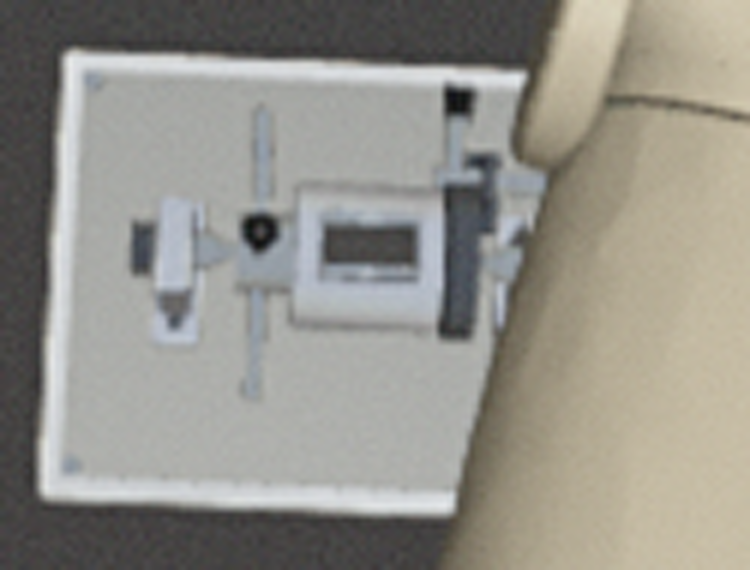

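Run:
```python
from h import *
S=snap("scene");T=snap("top"); f=findball(T,(250,195,268,212)); print(f)
z=lambda x,y:(x/6+215-.42,y/6+165-.42)
for q in f: print('ball',onz(T,*q[1],.176))
print('ball eye',onz(T,*z(260,233),.176))
print('seat',onz(T,*z(369,246),.145), 'disc/drum mid', [onz(T,*z(*q),.11) for q in((460,183),(460,338))],[onz(T,*z(*q),.11) for q in((365,187),(365,325))])
print('sides',[onz(T,*z(*q),.11) for q in((263,108),(250,397))])
f=findball(S,(245,150,265,170)); print(f,ballang(S,*f[0][1]))
s=f[0][1]
for q in findball(T,(250,195,268,212)): print('tri',tri([ray(S,*s),ray(T,*q[1])]))
```

```text
[([6, 6, 5, 6, 23], [257.9, 203.2])]
ball [0.54189654 0.04998014 0.176     ]
ball eye [0.54134335 0.04993003 0.176     ]
seat [0.54199983 0.00141915 0.145     ] disc/drum mid [array([ 0.57790518, -0.04163005,  0.11      ]), array([ 0.50668974, -0.04252802,  0.11      ])] [array([0.57468271, 0.00184324, 0.11      ]), array([0.51128668, 0.00056055, 0.11      ])]
sides [array([0.61012485, 0.04953292, 0.11      ]), array([0.47721882, 0.05160224, 0.11      ])]
[([7, 8, 6, 7, 28], [254.2, 160.7])] (array([0.5447, 0.0495, 0.178 ]), np.float64(0.068), np.float64(1.9))
tri (array([0.5422537 , 0.050117  , 0.17404922]), [np.float64(0.0001628876958008474), np.float64(0.00016288769580086103)])
```

Request:
step_arm:
  targets:
    - [1,[0.03,0.2,0.019],[0,0,-0.03]]
    - [1,[0.03,0.4,0.019],[0,0,-0.03]]
    - [1,[0.03,0.6,0.019],[0,0,-0.03]]
    - [1,[0.03,0.7,0.019],[0,0,-0.03]]
    - [1,[0.03,0.7,0.019],[0,0,-0.03]]

```text
time_s: 22.38
tool_pos: [0.682, -0.1071, 0.1086]
orientation: [-0.707, 0.005, -0.003, 0.707]
force: [0.9, 0.5, 0.2]
gripper_width: 0.0007
```

Run:
```python
from h import *
plan([.62,-.1135,.105],-.012)
S=snap("scene")
cv2.imwrite("pics/p27.png",cv2.resize(S['frame'][130:250,150:290],None,fx=4,fy=4,interpolation=2))
```

```text
t 22.38 pos [ 0.682  -0.1071  0.1086] F [0.9 0.5 0.2] w 0.001 j [-0.26  0.49  1.34 -0.    1.32 -0.24]
axes [[1.0, -0.003, 0.012], [-0.012, 0.0, 1.0], [-0.003, -1.0, 0.0]]
shift [-0.309  0.019 -0.036] turn [-0.001  0.001 -0.005]
```

View pics/p27.png

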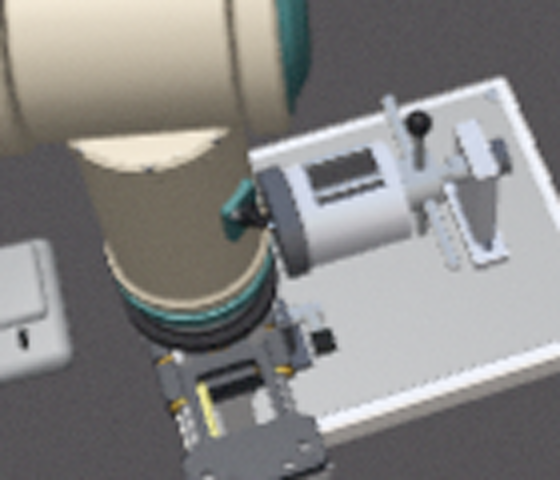

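Request:
step_arm:
  targets:
    - [1,[-0.06,0.015,-0.035],[0,0,0]]
    - [1,[-0.12,0.015,-0.035],[0,0,0]]
    - [1,[-0.17,0.015,-0.035],[0,0,0]]
    - [1,[-0.22,0.015,-0.035],[0,0,0]]
    - [1,[-0.27,0.015,-0.035],[0,0,0]]
    - [1,[-0.31,0.015,-0.035],[0,0,0]]
    - [1,[-0.31,0.015,-0.035],[0,0,0]]

```text
time_s: 23.3
tool_pos: [0.6257, -0.115, 0.1113]
orientation: [0.708, 0.0, 0.009, -0.706]
force: [5.4, 0.5, 4.9]
gripper_width: 0.0007
```

Request:
step_arm:
  targets:
    - [1,[-0.04,0,0],[0,0,0]]
    - [1,[-0.08,0,0],[0,0,0]]
    - [1,[-0.1,0,0],[0,0,0]]
    - [1,[-0.1,0,0],[0,0,0]]

```text
time_s: 23.8
tool_pos: [0.6044, -0.1148, 0.1109]
orientation: [0.708, -0.0, 0.008, -0.706]
force: [1.2, -0.4, 1.1]
gripper_width: 0.0004
```

Run:
```python
from h import *
plan([.585,-.1135,.105],-.012)
S=snap("scene")
cv2.imwrite("pics/p28.png",cv2.resize(S['frame'][130:250,150:290],None,fx=4,fy=4,interpolation=2))
```

```text
t 23.8 pos [ 0.6044 -0.1148  0.1109] F [ 1.2 -0.4  1.1] w 0.0 j [-0.3   0.37  1.53  0.    1.23 -0.29]
axes [[1.0, 0.011, 0.013], [-0.012, -0.003, 1.0], [0.012, -1.0, -0.003]]
shift [-0.097  0.028  0.006] turn [ 0.006 -0.001  0.023]
```

View pics/p28.png

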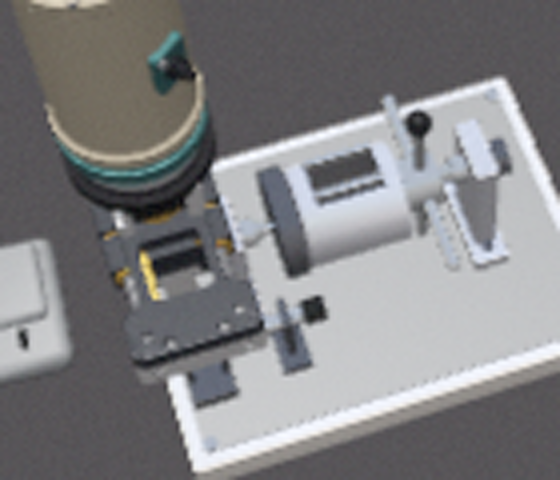

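Force is falling toward the dead point; continue a little further.

Request:
step_arm:
  targets:
    - [1,[-0.03,0,0],[0,0,0]]
    - [1,[-0.06,0,0],[0,0,0]]
    - [1,[-0.08,0,0],[0,0,0]]
    - [1,[-0.08,0,0],[0,0,0]]

```text
time_s: 24.35
tool_pos: [0.5879, -0.1144, 0.1103]
orientation: [0.708, -0.001, 0.008, -0.706]
force: [0.4, 0.3, -0.5]
gripper_width: 0.0006
```

Run:
```python
from h import *
plan([.585,-.1135,.105],-.012)
S=snap("scene")
cv2.imwrite("pics/p29.png",cv2.resize(S['frame'][130:250,150:290],None,fx=4,fy=4,interpolation=2))
```

```text
t 24.35 pos [ 0.5879 -0.1144  0.1103] F [ 0.4  0.3 -0.5] w 0.001 j [-0.31  0.35  1.57  0.    1.21 -0.3 ]
axes [[1.0, 0.011, 0.013], [-0.013, -0.003, 1.0], [0.011, -1.0, -0.003]]
shift [-0.015  0.026  0.005] turn [ 0.005 -0.001  0.021]
```

View pics/p29.png

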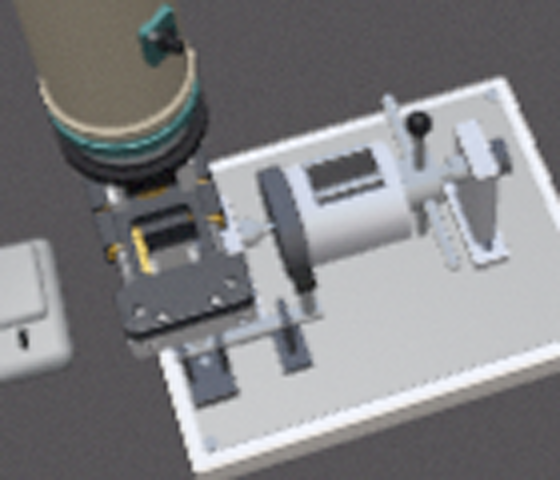

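Request:
step_arm:
  targets:
    - [1,[0.1,0,0],[0,0,0]]
    - [1,[0.1,-0.2,0],[0,0,0]]
    - [1,[0.1,-0.5,0],[0,0,0]]
    - [1,[0.1,-0.7,0],[0,0,0]]
    - [1,[0.1,-0.8,-0.2],[0,0,0]]
    - [1,[0,-0.8,-0.5],[0,0,0]]
    - [1,[0,-0.8,-0.8],[0,0,0]]
    - [1,[0,-0.8,-1],[0,0,0]]
    - [1,[0,-0.8,-1],[0,0,0]]

```text
time_s: 25.52
tool_pos: [0.5835, -0.3172, 0.2699]
orientation: [0.708, -0.002, 0.009, -0.706]
force: [-0.2, 1.0, 0.3]
gripper_width: 0.0004
```

Run:
```python
from h import *
plan([.585,-.1135,.105],-.012)
S=snap("scene");T=snap("top")
f=findball(S,(245,150,265,170)); g=findball(T,(250,195,268,212)); print(f,g)
print(tri([ray(S,*f[0][1]),ray(T,*g[0][1])]))
cv2.imwrite("pics/p30.png",cv2.resize(S['frame'][120:260,130:325],None,fx=4,fy=4,interpolation=2))
cv2.imwrite("pics/p30t.png",cv2.resize(T['frame'][120:270,180:370],None,fx=4,fy=4,interpolation=2))
```

```text
t 25.52 pos [ 0.5835 -0.3172  0.2699] F [-0.2  1.   0.3] w 0.0 j [-0.6   0.38  1.13  0.    1.62 -0.59]
axes [[1.0, 0.01, 0.017], [-0.017, -0.003, 1.0], [0.01, -1.0, -0.003]]
shift [-0.018  0.821  1.021] turn [ 0.006 -0.009  0.02 ]
[([7, 8, 5, 6, 24], [254.0, 160.6])] [([6, 6, 5, 6, 22], [257.9, 203.0])]
(array([0.54252603, 0.0498483 , 0.17508182]), [np.float64(0.00014240990714852795), np.float64(0.00014240990714855015)])
```

View pics/p30.png

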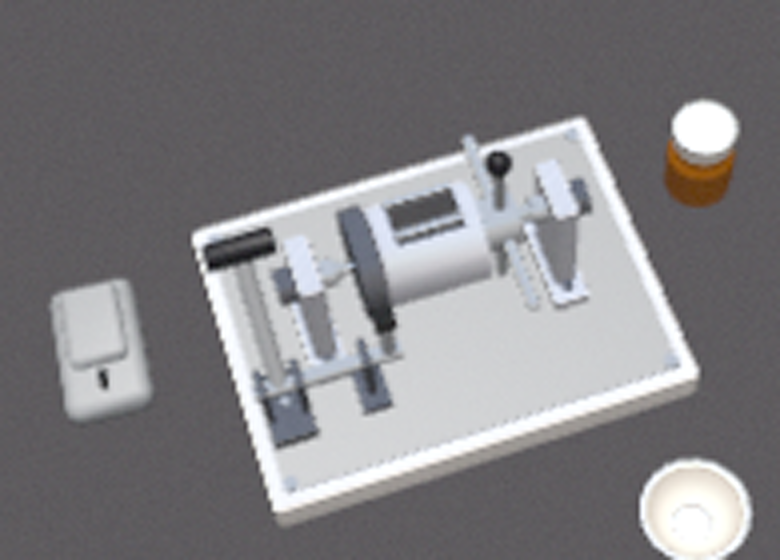

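View pics/p30t.png

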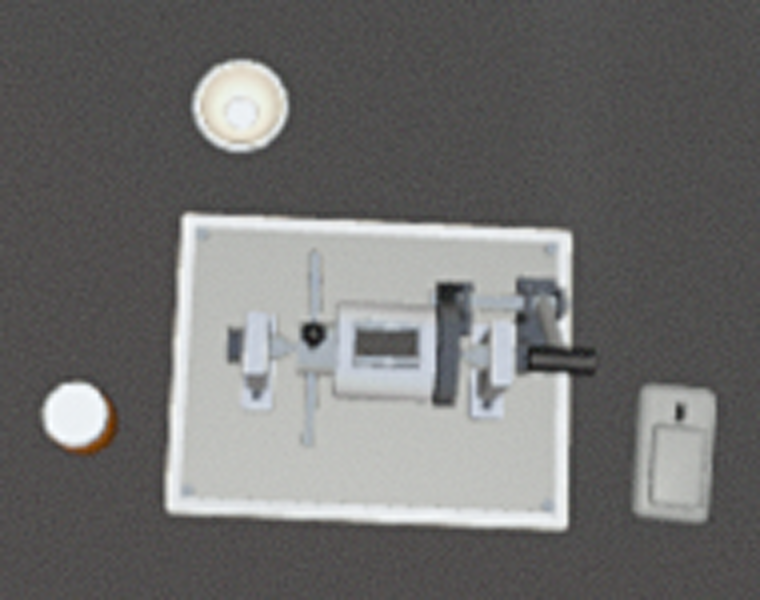

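```bash
python3 -c "
from workcell import r
print(r.finish_job())"
```

```text
the job is handed in; nothing more can be done
None
```

The job is handed in: the brake was released, the drum turned until the sample seat faced up, and the brake locked again, at about 25.5 s of the 72 s allowed.

**What I did**
- I pushed the lever past its dead point and let it snap to the released side. The knob force was under about 10 N when measured, and I never followed the lever onto its stop.
- I pushed one spoke with the shut fingers until the ball had turned from about 128° to 41° from upright. Then I gripped the ball at 5 N and brought it over the axis.
- I pushed the lever back past the dead point until it snapped to locked, then moved the arm well clear.

**Last checks**
- **Ball:** the two cameras put it at x = 0.5425 m and z = 0.175 m. The drum axis is at x = 0.542 to 0.543 m, so the seat is within about 1–2° of straight up. It did not move noticeably when the brake went on.
- **Lever:** the shoe is on the disc and the knob is back at its starting pixel, about (190, 182) in the scene picture.
- **Bystanders:** the jar, mouse and dish look unmoved in both final pictures.

**What disagreed**
- **Fingertip height:** the fingertips appeared about 20–25 mm higher in the pictures than the reported TCP. My first lever push passed over the knob without touching it, so I worked lower after that.
- **Spoke tilt:** a rough reading of the side spokes in the scene picture gave about 3.7° of tilt. I trusted the two-camera ball position instead, because those spoke tips were poorly resolved.

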